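# Hang the one-ear headset on its swing-out stand

### The job

The one-ear headset has been left straddling a desk speaker: swing the arm of the headset stand out as far as it goes, against its stop, then lift the headset off the speaker and hang it by its band on the arm. The earcup makes one side heavy, so rest the band on the bar at about its balance point, let the bar take the weight while you still hold it, then ease your grip, so that it ends up hanging upright and still, and neither drops nor swings. Do not put the headset down on the desk, and leave the other things on the desk where they stand.

Things in the scene. Friction and masses are not known exactly. Their poses are not given: they have to be found in the camera images.
- headset: one-ear office headset, 0.12 to 0.18 kg: a stiff band, 24 mm wide (its x), 6 mm thick, arched as an inverted U, a heavy earcup on its +y end and a light temple pad on its -y end. Origin under the band's crown, z up. Band underside 12 mm below the origin at y = +-45 mm, 60 mm below at +-76 mm (inside width 152 mm). At the start it straddles speaker_a, crown 12 mm above the speaker's top
- band_balance (a point): point under the band above the headset's centre of mass: 27 mm from the crown towards the earcup and 4 mm lower. The centre of mass is 79 mm below this point; resting there on the bar it hangs upright. The band's front and rear edges (24 mm apart) can be pinched from above anywhere near the crown
- earcup (a point): middle of the round earcup: 60 mm across, 27 mm thick along the headset's y, centre 116 mm below the crown, inner face 56 mm from the middle plane, bottom 11 mm above the desk at the start. A thin microphone boom runs 110 mm from it towards the headset's -x, down to 138 mm below the crown
- temple_pad (a point): middle of the light temple pad at the band's other end: 54 mm (x) by 13 mm (y) by 24 mm high, 97 mm below the crown
- stand: headset stand, fixed to the desk: round dark foot (124 mm across, 15 mm high) with an upright tube 22 mm thick; origin: centre of the foot's underside, z up. Its front is its -x side. The hanger arm swivels on top of the tube
- hanger (a joint): swivel of the hanger arm about the upright tube, rad, counter-clockwise from above: near 0 it is folded aside (pointing near to the stand's +y), 1.6 is its stop, pointing along the stand's -x (straight out in front). Starts between 0 and 0.5. Stiff: it stays where it is left and takes 1 to 2 N at the tip to turn
- hang_point (a point): top of the hanger arm's bar, 68 mm from the tube's axis, 215 mm above the desk. The bar is level, round, rubber-covered, 20 mm thick. Its x axis points from the tip back to the tube, z up; it turns with the arm. Free length for the band: 49 mm either way, between the hub (34 mm across, top at 230 mm) and the upturned tip
- hanger_tip (a point): top of the upturned tip at the free end of the arm, a round finger 20 mm thick that rises 28 mm above the bar to 243 mm above the desk, 127 mm from the tube's axis; turns with the arm
- speaker_a: the desk speaker that the headset straddles, fixed: a wooden box 120 mm deep (x), 90 mm wide (y), 145 mm high; origin: centre of its underside, its black front with two round drivers faces -x
- speaker_b: the other, empty speaker of the pair, the same size, fixed; on the other side of the stand
- mug: bystander: white mug, 80 mm across, 92 mm high, origin under its centre
- bottle: bystander: drinks bottle, 68 mm across, 210 mm high, origin under its centre
- pen_pot: bystander: pot with pens, 76 mm across, 160 mm high with pens, origin under its centre
- mouse: bystander: computer mouse, 106 x 60 mm, 36 mm high, origin under its centre
- stapler: bystander: stapler 135 x 36 mm (long along its x), 55 mm high, origin under its centre
- calculator: bystander: calculator 150 x 85 x 16 mm, origin under its centre
- tape_dispenser: bystander: tape dispenser 150 x 52 mm, 90 mm high, origin under its centre
Not all that is in view belongs to the job. What is shaped like the stand but orange is not meant.

How it is judged:
On the way, in this order (a step that is already met when the one before it is completed fails the run):
1. the hanger arm is swung out to its stop (value of joint hanger above 1.5 rad), for 0.2 s.
2. the headset is held by the fingers, lifted clear of the speaker (height (world z) of headset above 0.185 m and contact force between headset and the fingers above 0.5 N and contact force between headset and speaker_a below 0.01 N), for 0.1 s.
3. the bar takes the headset's weight while the fingers still hold the headset (contact force between headset and hanger above 0.5 N and contact force between headset and the fingers above 0.3 N and z of headset in the frame of hang_point between -0.02 and 0.03 m and linear speed of headset below 0.05 m/s), for 0.15 s.
At the end, for the whole second after the job is handed in: The arm is within 0.12 rad of its stop; the headset hangs free on the bar between hub and tip, its crown within 55 mm to the side of the bar, less than 0.4 rad (23 degrees) off upright, let go and at rest (under 0.03 m/s and 0.25 rad/s) (value of joint hanger above 1.48 rad and contact force between headset and hanger above 0.8 N and contact force between headset and the fingers below 0.01 N and x of headset in the frame of hang_point between -0.045 and 0.045 m and y of headset in the frame of hang_point between -0.055 and 0.055 m and z of headset in the frame of hang_point between -0.02 and 0.03 m and angle between headset's own z axis and vertical below 0.4 rad and linear speed of headset below 0.03 m/s and angular speed of headset below 0.25 rad/s); the robot touches nothing.
It fails at once if the headset goes down on the desk (height (world z) of earcup below 0.033 m or height (world z) of headset below 0.1 m).
It fails at once if the headset is dropped: falls free faster than 0.5 m/s (contact force between headset and the fingers below 0.01 N and linear speed of headset above 0.5 m/s).
It fails at once if let go, the headset swings on the bar faster than 2.5 rad/s (contact force between headset and the fingers below 0.01 N and contact force between headset and hanger above 0.05 N and angular speed of headset above 2.5 rad/s).
It fails at once if another thing on the desk is pushed more than 30 mm (distance of any of mug, bottle, pen_pot, mouse, stapler, calculator, tape_dispenser from where it was at the start of the episode above 0.03 m).
It also fails if it takes over 72 s, if anything falls off the work surface, if the arm or the gripper's body presses on something with over 40 N, if the wrist force passes 120 N, or if a joint passes its speed limit or range.

### The arm

A 7-joint arm with a two-finger parallel gripper is mounted at the origin on the work surface. World frame = base frame: x ahead of the robot, y to its left, z up, the work surface at z = 0. Lengths are in m, angles in rad, forces in N, time in s.
With the tool pointing down it reaches from about 0.4 to 0.85 m from the base axis. Payload 6.9 kg.
Tool frame: the origin (TCP) lies midway between the tips of the shut fingers; the grasp point (between the pads) lies 19 mm behind it; z points along the fingers, y is the direction in which the jaws open and shut (so a half turn about z gives the same grasp; the last joint's range is limited). The gripper opens to 85 mm and grips with 20 to 120 N. Pads are 22 mm wide; open, the fingers measure 114 mm over their backs; the gripper's body (76 mm by 85 mm) begins 54 mm behind the grasp point. The pads swing forward as they close: fully open they stand 13 mm farther back than shut.
Start: joints at [1.341, 0.507, -0.238, 1.5, 0.126, 1.149, -0.155], TCP at [0.206, -0.59, 0.231] pointing down, gripper open.
Joint ranges: [-3.08, 3.08], [-0.24, 2.05], [-1.43, 1.35], [0, 2.5], [-1.52, 4.66], [0.17, 1.96], [-2.89, 2.89]. Speed limits (rad/s): [2.39, 2.39, 3.14, 3.14, 3.14, 3.14, 3.14].

### API

Orientations are given as a unit quaternion [w, x, y, z].
In Python, from workcell import ctrl gives the robot as it stands.
- The arm moves only by the tool carry_out, never from a script. Its argument "moves" is a list of rows, each a list of 6 numbers: the shift along the tool's x, y, z normalised to -1 to 1, where 1 is 250 mm, then the turn, a rotation vector about the tool's x, y, z normalised to -1 to 1, where 1 is 90 degrees. In form: [[x, y, z, ax, ay, az], ...]. A call has 1 to 20 rows; each row is the pose to reach, as a shift and turn from the pose commanded when the call began, along the tool's axes at that moment; what a row does not reach only later rows make up. A row lasts 1/10 s, in which the tool goes at most 50 mm and 8.59 degrees, less where a joint would pass 70% of its speed; a pose out of reach is approached as far as the arm can. A call with a number of a shift or a turn outside -1 to 1 is refused whole. A call with a gripper value outside its range is refused whole. "gripper" is the gripper's target within -1 to 1 (shut at 1, half-way at 0, fully open at -1), set as the call begins (left out, the last holds). The fingers move at their own pace and stop on an object; "squeeze" is the grip in N (left out, the last holds). Time passes only in rows, so rows that repeat a pose let the fingers close. It gives the time, the measured TCP pose, the force and the opening at its end, in the units of the state.
- ctrl.get_obs(): the state, without advancing time (a new reading comes with each control period).
- ctrl.grab_frame(name): name is "scene" or "side" or "wrist"; returns the picture (400x640x3 uint8, red, green, blue); there is no depth.
- ctrl.camera_info(name): a dict with "fx", "fy", "cx", "cy" (pixels), "dist" ([k1, k2, p1, p2, k3] as OpenCV has them; the pictures are not rectified), "rvec" (rotation vector, rad) and "tvec" (3), from world to camera coordinates, as OpenCV has them. Camera axes: x right, y down, z forward; pixel columns grow to the right and rows downward; lengths in m; the calibration is good to about 2 mm. A picture is of the moment at which its call begins: read the wrist's pose just before it. camera_info takes no time and is no camera call; for the wrist camera it gives the pose at the moment of the call.
- ctrl.hand_in(): hands the job in, once; it reports no verdict.
The state is a dict: "time": time; "joints": joint angles; "qvel": joint speeds; "joint_efforts": joint torques, N m; "tool_pos": TCP position; "tcp_rot": TCP orientation; "force": force on the tool from outside, world axes, zero at the start; "torque": the same for the moment, N m; "gripper_width": opening from 0.0 (shut) to 1.0 (fully open).
Only numpy, scipy, OpenCV 4.12 (cv2) and the standard library are available. Lean on these libraries where they do the work, as an engineer would, in place of code of your own. Each camera call takes 0.05 s, during which the arm holds its last target.

## Working session

There is one attempt and no reset: what is moved stays moved. The work goes in short steps, Python scripts to look and compute and a tool call to move; the robot and the scene stay as the last step left them, time stands still between calls to the robot, and variables do not carry over. Pictures are saved under pics/ and viewed, and the job is handed in when it is done.

Besides the shell and the picture viewer there is one more tool, called after "Request:" as name([rows], argument=value, ...), one row to a line, values as JSON. carry_out: Moves the arm, as the interface text tells. Scaled input: -1 to 1 covers 250 mm each way for a shift and 90 degrees each way for a turn. Its arguments: {"type":"object","properties":{"moves":{"type":"array","items":{"type":"array","items":{"type":"number","minimum":-1,"maximum":1}}},"gripper":{"type":"number"},"squeeze":{"type":"number"}},"required":["moves"]}

```bash
mkdir -p pics; ls; python3 - <<'E'
from workcell import ctrl
import cv2
o=ctrl.get_obs()
for k,v in o.items(): print(k,v)
for n in ["scene","side","wrist"]:
    print(n,ctrl.camera_info(n))
    f=ctrl.grab_frame(n)
    cv2.imwrite(f"pics/{n}0.png",f[:,:,::-1])
E
```

```text
pics
time 0.0
joints [ 1.34046259  0.50831464 -0.23754789  1.50112152  0.12568978  1.14889911
 -0.15483866]
qvel [ 0.00336709 -0.00062154 -0.00021222  0.00127441 -0.00072887  0.00158865
 -0.00107544]
joint_efforts [ 1.00315085e-04 -6.20598793e+01 -2.18625471e+00 -2.49649036e+01
  1.27496797e-02  1.22167339e-02 -9.67791351e-06]
tool_pos [ 0.20575039 -0.58963571  0.23044878]
tcp_rot [-8.63122431e-04  9.85935235e-01  1.67125533e-01 -1.53681911e-04]
force [ 0.04315966 -0.49238641 -0.16622978]
torque [-0.00733397 -0.02381355  0.00032612]
gripper_width 0.9981249334970997
scene {'fx': 493.1494301520588, 'fy': 493.1494301520588, 'cx': 321.2070453202085, 'cy': 189.03309116681322, 'dist': array([-0.0195628,  0.       ,  0.       ,  0.       ,  0.       ]), 'rvec': array([ 1.41123553,  2.27532791, -0.77784078]), 'tvec': array([ 0.19716481, -0.24047744,  2.34594356])}
side {'fx': 485.9597533117322, 'fy': 485.9597533117322, 'cx': 313.13255656504185, 'cy': 199.1106690019795, 'dist': array([0.04491702, 0.        , 0.        , 0.        , 0.        ]), 'rvec': array([ 0.37959709, -2.81929485,  1.09328083]), 'tvec': array([0.47060564, 0.20398674, 1.59771659])}
wrist {'fx': 359.5100906581724, 'fy': 359.5100906581724, 'cx': 320.7542537330463, 'cy': 197.6182411930282, 'dist': array([-0.00781207,  0.        ,  0.        ,  0.        ,  0.        ]), 'rvec': array([-2.35045206,  1.6693556 ,  0.25704509]), 'tvec': array([-0.6243826 , -0.03715369,  0.37856194])}
```

View pics/scene0.png

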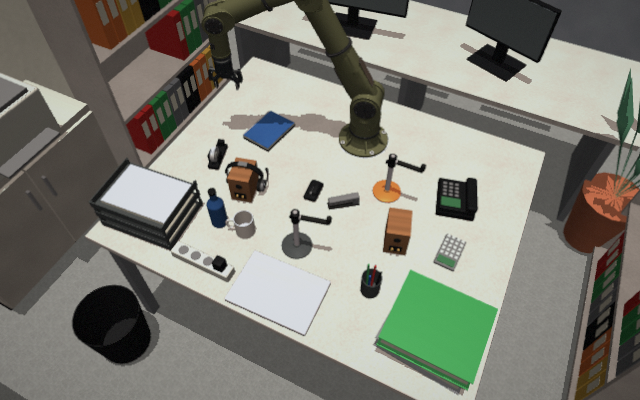

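View pics/side0.png

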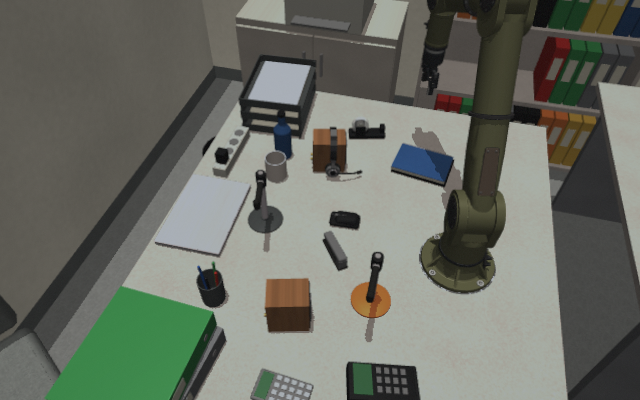

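View pics/wrist0.png

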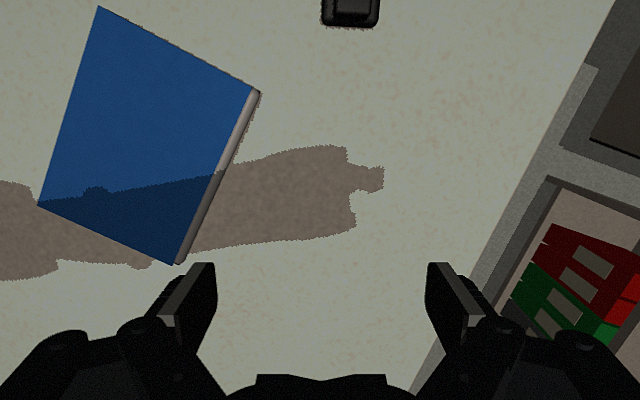

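The scene view shows two stands: one with a dark foot at scene (297,245) / side (265,218), and one with an orange foot at scene (387,190) / side (371,300). The dark one fits the description, because orange is excluded. The headset is on the speaker at scene (243,180) / side (331,150). I'll enlarge both to confirm.

```bash
cat > h.py <<'E'
import numpy as np, cv2
from workcell import ctrl
def cam(n): 
    i=ctrl.camera_info(n); K=np.array([[i['fx'],0,i['cx']],[0,i['fy'],i['cy']],[0,0,1]]); return K,np.array(i['dist']),np.array(i['rvec']),np.array(i['tvec'])
def ray(n,uv,c=None):
    K,d,r,t=c or cam(n); p=cv2.undistortPoints(np.array([[uv]],float),K,d)[0,0]
    R=cv2.Rodrigues(r)[0]; v=R.T@np.array([p[0],p[1],1]); return -R.T@t, v/np.linalg.norm(v)
def plane(n,uv,z,c=None):
    o,v=ray(n,uv,c); return o+v*(z-o[2])/v[2]
def two(n1,uv1,n2,uv2,c1=None,c2=None):
    o1,a=ray(n1,uv1,c1);o2,b=ray(n2,uv2,c2)
    s=np.linalg.lstsq(np.c_[a,-b],o2-o1,rcond=None)[0]; p,q=o1+a*s[0],o2+b*s[1]; return (p+q)/2,np.linalg.norm(p-q)
def proj(n,P,c=None):
    K,d,r,t=c or cam(n); return cv2.projectPoints(np.atleast_2d(np.array(P,float)),r,t,K,d)[0][:,0]
E
python3 - <<'E'
import cv2,numpy as np
s=cv2.imread('pics/scene0.png');d=cv2.imread('pics/side0.png')
a=cv2.resize(s[130:270,180:350],None,fx=4.6,fy=4.2,interpolation=cv2.INTER_CUBIC)
b=cv2.resize(d[100:240,230:400],None,fx=4.6,fy=4.2,interpolation=cv2.INTER_CUBIC)
cv2.imwrite('pics/c1.png',cv2.resize(s[130:270,180:350],None,fx=4,fy=4,interpolation=cv2.INTER_CUBIC))
cv2.imwrite('pics/c2.png',cv2.resize(d[105:245,230:400],None,fx=4,fy=4,interpolation=cv2.INTER_CUBIC))
E
```

```text
(no output)
```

View pics/c1.png

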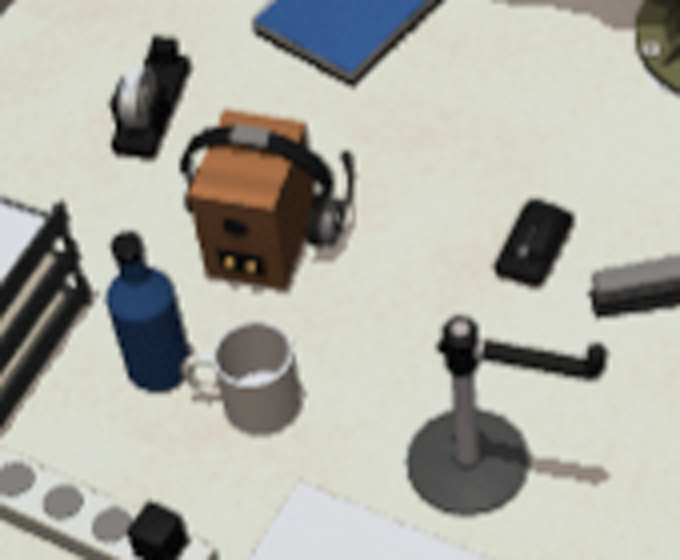

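View pics/c2.png

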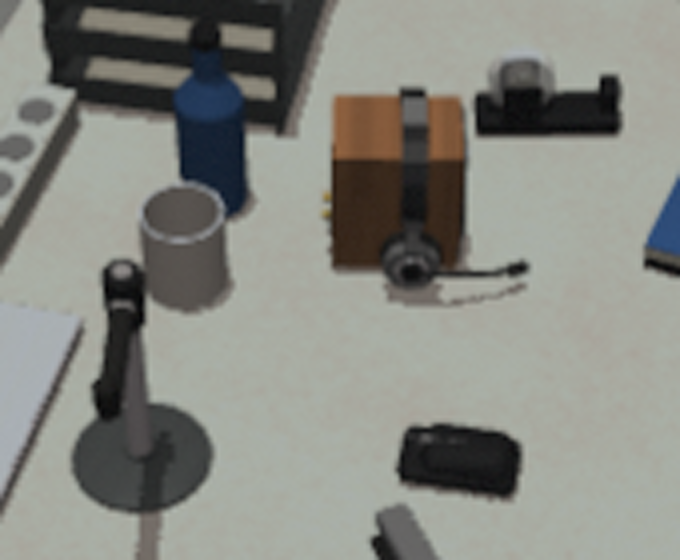

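```bash
python3 - <<'E'
from h import *
np.set_printoptions(precision=4,suppress=True)
S=lambda u,v:(180+u/4,130+v/4); D=lambda u,v:(230+u/4,105+v/4)
print('foot',plane('scene',S(468,462),.015),plane('side',D(143,455),.015))
print('hub',plane('scene',S(460,324),.23),plane('side',D(122,270),.23),two('scene',S(460,324),'side',D(122,270)))
print('tip',plane('scene',S(598,350),.243),plane('side',D(107,388),.243),two('scene',S(598,350),'side',D(107,388)))
print('earcup',two('scene',S(333,222),'side',D(411,260)))
# speaker top corners
for nm,p in dict(bl=S(223,112),br=S(305,124),fr=S(290,205),fl=S(192,190)).items(): print(nm,plane('scene',p,.145))
for nm,p in dict(a=D(335,97),b=D(462,96),c=D(465,159),d=D(333,159)).items(): print('side',nm,plane('side',p,.145))
print('crown',plane('scene',S(250,138),.16),'side', plane('side',D(413,120),.16))
print('bottle',plane('scene',S(128,240),.21),'mug',plane('scene',S(260,350),.092),plane('side',D(183,205),.092))
print(plane('side',D(205,30),.21))
o=ctrl.get_obs();print(o['time'])
K,d,r,t=cam('wrist');R=cv2.Rodrigues(r)[0];print('wristcam pos',-R.T@t,'axes',R)
from scipy.spatial.transform import Rotation as Ro
q=o['tcp_rot'];print(Ro.from_quat([*q[1:],q[0]]).as_matrix())
E
```

```text
foot [0.6718 0.0035 0.015 ] [0.658  0.0055 0.015 ]
hub [ 0.659  -0.0042  0.23  ] [ 0.6634 -0.0049  0.23  ] (array([ 0.6617, -0.0022,  0.2337]), np.float64(0.001381906594047914))
tip [0.6369 0.1245 0.243 ] [0.6271 0.1284 0.243 ] (array([0.6307, 0.1215, 0.2339]), np.float64(0.0010835695828735092))
earcup (array([ 0.4849, -0.2596,  0.0447]), np.float64(0.00676128090251995))
bl [ 0.477  -0.3864  0.145 ]
br [ 0.4528 -0.3008  0.145 ]
fr [ 0.5533 -0.2584  0.145 ]
fl [ 0.581  -0.3576  0.145 ]
side a [ 0.5832 -0.3565  0.145 ]
side b [ 0.4687 -0.3896  0.145 ]
side c [ 0.4464 -0.3034  0.145 ]
side d [ 0.562  -0.2716  0.145 ]
crown [ 0.5053 -0.3335  0.16  ] side [ 0.5011 -0.3263  0.16  ]
bottle [ 0.7016 -0.3412  0.21  ] mug [ 0.6903 -0.2164  0.092 ] [ 0.6948 -0.2309  0.092 ]
[ 0.7029 -0.3407  0.21  ]
0.15
wristcam pos [ 0.2794 -0.5642  0.3718] axes [[ 0.3293 -0.9442 -0.0007]
 [-0.9008 -0.3143  0.2996]
 [-0.2831 -0.098  -0.9541]]
[[ 0.9441  0.3295 -0.0005]
 [ 0.3295 -0.9441  0.0013]
 [-0.     -0.0014 -1.    ]]
```

```bash
cat >> h.py <<'E'
from scipy.spatial.transform import Rotation as Ro
def Rt(o=None):
    o=o or ctrl.get_obs(); q=o['tcp_rot']; return Ro.from_quat([*q[1:],q[0]]).as_matrix()
def to(P,yaw_y=None,o=None):
    """normalised row from measured pose to world P, tool-down with tool-y heading yaw_y (deg)"""
    o=o or ctrl.get_obs(); R=Rt(o); s=R.T@(np.array(P)-o['tool_pos'])/.25
    r=np.zeros(3)
    if yaw_y is not None:
        a=np.deg2rad(yaw_y); G=np.array([[-np.sin(a),np.cos(a),0],[np.cos(a),np.sin(a),0],[0,0,-1]]).T
        r=Ro.from_matrix(R.T@G).as_rotvec()/(np.pi/2)
    return np.round(np.r_[s,r],3)
def st():
    o=ctrl.get_obs(); y=Rt(o)[:,1]
    print('t',round(o['time'],2),'p',np.round(o['tool_pos'],4),'yawy',round(np.degrees(np.arctan2(y[1],y[0])),2),'F',np.round(o['force'],2),'w',round(o['gripper_width'],3),'q',np.round(o['joints'],2))
E
python3 -c "
from h import *
print(to([.35,-.46,.33],-25),to([.508,-.31,.33],16)); st()"
```

```text
[ 0.716 -0.3   -0.397 -0.001 -0.    -0.508] [ 1.51e+00 -6.59e-01 -3.97e-01 -1.00e-03 -1.00e-03 -9.64e-01]
t 0.15 p [ 0.2058 -0.5898  0.2306] yawy -70.76 F [ 0.56  0.04 -0.26] w 1.001 q [ 1.34  0.51 -0.24  1.5   0.13  1.15 -0.15]
```

Request:
carry_out([
  [0.18,-0.08,-0.1,0,0,-0.09],
  [0.36,-0.15,-0.2,0,0,-0.18],
  [0.54,-0.23,-0.3,0,0,-0.27],
  [0.72,-0.3,-0.4,0,0,-0.36],
  [0.85,-0.36,-0.4,0,0,-0.45],
  [0.95,-0.4,-0.4,0,0,-0.5],
], gripper=-1)

```text
time: 0.75
tool_pos: [0.4006, -0.4142, 0.3331]
tcp_rot: [0.001, 0.844, 0.536, 0.001]
force: [-0.1, 0.1, 0.6]
gripper_width: 0.998
```

```bash
python3 -c "
from h import *
st();print(to([.508,-.31,.33],16))"
```

```text
t 0.75 p [ 0.4006 -0.4142  0.3331] yawy -25.23 F [-0.13  0.06  0.58] w 0.998 q [ 1.08  0.39 -0.49  1.45  0.18  1.35  0.14]
[ 0.56   0.211  0.014  0.002  0.    -0.458]
```

Request:
carry_out([
  [0.19,0.07,0,0,0,-0.09],
  [0.38,0.14,0,0,0,-0.18],
  [0.56,0.21,0,0,0,-0.27],
  [0.56,0.21,0,0,0,-0.36],
  [0.56,0.21,0,0,0,-0.46],
  [0.56,0.21,0,0,0,-0.46],
])

```text
time: 1.35
tool_pos: [0.5054, -0.3138, 0.3308]
tcp_rot: [-0.001, 0.603, 0.798, 0.0]
force: [0.6, 0.2, 0.6]
gripper_width: 0.997
```

```bash
cat > snap.py <<'E'
import sys
from h import *
n,f=sys.argv[1:3]
import pickle
c=cam(n); fr=ctrl.grab_frame(n); cv2.imwrite(f'pics/{f}.png',fr[:,:,::-1]); pickle.dump(c,open(f'pics/{f}.pkl','wb')); st()
E
python3 snap.py wrist w1
```

```text
t 1.4 p [ 0.5052 -0.3142  0.3308] yawy 15.51 F [-0.56 -0.77 -0.45] w 1.001 q [ 0.93  0.45 -0.69  1.4   0.28  1.39  0.52]
```

View pics/w1.png

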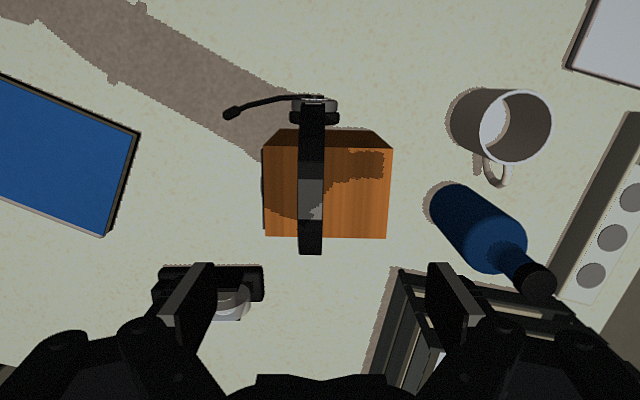

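```bash
python3 - <<'E'
import cv2
s=cv2.imread('pics/w1.png'); cv2.imwrite('pics/w1c.png',cv2.resize(s[85:265,235:405],None,fx=3.3,fy=3.3,interpolation=cv2.INTER_CUBIC))
E
```

```text
(no output)
```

View pics/w1c.png

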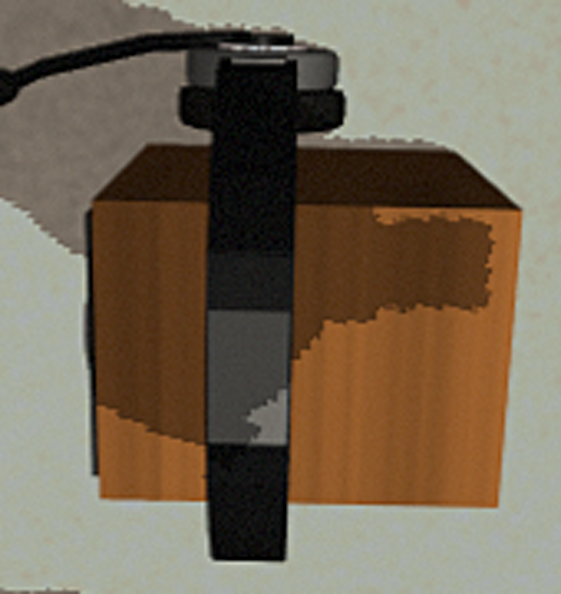

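```bash
python3 - <<'E'
from h import *
import pickle
np.set_printoptions(precision=4,suppress=True)
c=pickle.load(open('pics/w1.pkl','rb'))
W=lambda u,v:(235+u/3.3,85+v/3.3)
cs=[plane('wrist',W(*p),.145,c) for p in [(93,202),(521,210),(498,507),(99,497)]]
print(np.array(cs),np.mean(cs,0))
for a,b in [(0,1),(3,2),(0,3),(1,2)]:
    d=cs[b]-cs[a];print(np.linalg.norm(d[:2]),np.degrees(np.arctan2(d[1],d[0])))
for nm,p in dict(TL=(207,310),TR=(291,312),BR=(288,445),BL=(207,443),dTL=(208,252)).items(): print(nm,plane('wrist',W(*p),.163,c))
L=[plane('wrist',W(*p),.163,c) for p in[(207,310),(291,312),(288,445),(207,443)]]
print('grey centre',np.mean(L,0)); 
for a,b in [(0,1),(3,2),(0,3),(1,2)]:
    d=L[b]-L[a];print(np.linalg.norm(d[:2]),np.degrees(np.arctan2(d[1],d[0])))
# ends: outer band at 79mm, z ~ 0.157-0.06
for p in [(249,560),(257,58)]: print('end',[plane('wrist',W(*p),z,c) for z in (.085,.097,.11,.13)])
print('cup', plane('wrist',W(262,110),.071,c))
E
```

```text
[[ 0.4497 -0.3056  0.145 ]
 [ 0.5643 -0.2754  0.145 ]
 [ 0.5873 -0.3619  0.145 ]
 [ 0.4715 -0.3914  0.145 ]] [ 0.5182 -0.3336  0.145 ]
0.11854720875971637 14.743849280713217
0.11948921459139195 14.265315778846146
0.08849397664770191 -75.7710487327987
0.089488477416096 -75.16486050535981
TL [ 0.4878 -0.322   0.163 ]
TR [ 0.5096 -0.3164  0.163 ]
BR [ 0.5193 -0.3534  0.163 ]
BL [ 0.4975 -0.3589  0.163 ]
dTL [ 0.484  -0.3066  0.163 ]
grey centre [ 0.5035 -0.3377  0.163 ]
0.022575438777127903 14.411000491811462
0.022550451987759935 14.313504830766838
0.03817720234473584 -75.28729598875994
0.038215450678815176 -75.32510963080186
end [array([ 0.5264, -0.4284,  0.085 ]), array([ 0.5251, -0.4226,  0.097 ]), array([ 0.5237, -0.4162,  0.11  ]), array([ 0.5216, -0.4065,  0.13  ])]
end [array([ 0.4826, -0.259 ,  0.085 ]), array([ 0.4827, -0.2584,  0.097 ]), array([ 0.4828, -0.2578,  0.11  ]), array([ 0.483 , -0.2568,  0.13  ])]
cup [ 0.4885 -0.2754  0.071 ]
```

```bash
python3 -c "
from h import *
st();print(to([.575,-.08,.36],15)); print(to([.68,.02,.36],15))"
```

```text
t 1.4 p [ 0.5052 -0.3142  0.3308] yawy 15.51 F [-0.56 -0.77 -0.45] w 1.001 q [ 0.93  0.45 -0.69  1.4   0.28  1.39  0.52]
[ 0.828  0.52  -0.116 -0.    -0.     0.006]
[ 1.101  1.031 -0.116 -0.    -0.     0.006]
```

Request:
carry_out([
  [0.17,0.1,-0.1,0,0,0],
  [0.33,0.2,-0.15,0,0,0],
  [0.5,0.3,-0.15,0,0,0],
  [0.67,0.4,-0.15,0,0,0],
  [0.83,0.52,-0.15,0,0,0],
  [0.83,0.52,-0.15,0,0,0],
], gripper=1)

```text
time: 2.0
tool_pos: [0.5755, -0.0709, 0.3694]
tcp_rot: [-0.001, 0.602, 0.799, 0.002]
force: [0.2, 0.2, 1.1]
gripper_width: 0.004
```

```bash
python3 snap.py wrist w2
```

```text
t 2.05 p [ 0.5751 -0.0747  0.3691] yawy 15.81 F [-0.24  0.3   1.07] w -0.0 q [ 0.54  0.42 -0.73  1.36  0.27  1.47  0.1 ]
```

View pics/w2.png

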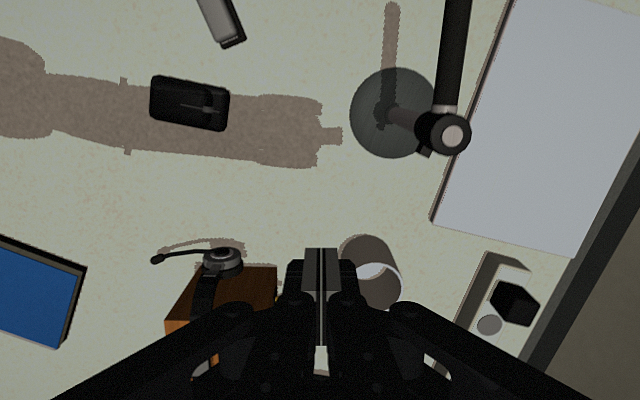

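```bash
python3 - <<'E'
from h import *
import pickle
np.set_printoptions(precision=4,suppress=True)
c=pickle.load(open('pics/w2.pkl','rb'))
h=plane('wrist',(451,133.5),.23,c);print('hub',h,'foot',plane('wrist',(394,112),.015,c))
for p in [(447,100),(455.5,3)]: print(plane('wrist',p,.205,c))
a=plane('wrist',(447,100),.205,c);b=plane('wrist',(455.5,3),.205,c);d=b-a;print(np.degrees(np.arctan2(d[1],d[0])))
print(to([.69,.11,.33],15)); st()
E
```

```text
hub [ 0.663  -0.0033  0.23  ] foot [ 0.6606 -0.0021  0.015 ]
[0.6591 0.0209 0.205 ]
[0.6386 0.0897 0.205 ]
106.6205826979096
[ 0.586  0.643  0.158  0.001 -0.001  0.009]
t 2.05 p [ 0.5751 -0.0747  0.3691] yawy 15.81 F [-0.24  0.3   1.07] w -0.0 q [ 0.54  0.42 -0.73  1.36  0.27  1.47  0.1 ]
```

Request:
carry_out([
  [0.14,0.14,0,0,0,0],
  [0.28,0.28,0,0,0,0],
  [0.42,0.42,0.1,0,0,0],
  [0.59,0.59,0.15,0,0,0],
  [0.59,0.64,0.3,0,0,0],
  [0.59,0.64,0.5,0,0,0],
  [0.59,0.64,0.68,0,0,0],
  [0.59,0.64,0.73,0,0,0],
  [0.59,0.64,0.73,0,0,0],
])

```text
time: 2.95
tool_pos: [0.6884, 0.1034, 0.1846]
tcp_rot: [-0.001, 0.606, 0.796, -0.002]
force: [0.3, -0.4, 0.5]
gripper_width: -0.003
```

```bash
python3 - <<'E'
from h import *
st()
c=np.array([.662,-.003])
for off in (0.024,):
  for th in range(100,184,6):
    t=np.deg2rad(th);P=c+.095*np.array([np.cos(t),np.sin(t)])+off*np.array([np.sin(t),-np.cos(t)])
    print(th,np.round(P,3),to([*P,.187])[:3])
E
```

```text
t 2.95 p [0.6884 0.1034 0.1846] yawy 15.42 F [ 0.32 -0.36  0.55] w -0.003 q [ 0.16  0.72 -0.67  1.35  0.45  1.23 -0.27]
100 [0.669 0.095] [-0.013 -0.084 -0.009]
106 [0.659 0.095] [-0.001 -0.123 -0.009]
112 [0.649 0.094] [ 0.006 -0.163 -0.009]
118 [0.639 0.092] [ 0.01  -0.204 -0.009]
124 [0.629 0.089] [ 0.009 -0.245 -0.009]
130 [0.619 0.085] [ 0.003 -0.286 -0.009]
136 [0.61 0.08] [-0.006 -0.326 -0.008]
142 [0.602 0.074] [-0.02  -0.364 -0.008]
148 [0.594 0.068] [-0.037 -0.402 -0.008]
154 [0.587 0.06 ] [-0.059 -0.437 -0.008]
160 [0.581 0.052] [-0.084 -0.469 -0.008]
166 [0.576 0.043] [-0.112 -0.499 -0.008]
172 [0.571 0.034] [-0.143 -0.526 -0.007]
178 [0.568 0.024] [-0.177 -0.549 -0.007]
```

Request:
carry_out([
  [-0.01,-0.08,0,0,0,0],
  [0,-0.12,0,0,0,0],
  [0.01,-0.16,0,0,0,0],
  [0.01,-0.2,0,0,0,0],
  [0.01,-0.24,0,0,0,0],
  [0,-0.28,0,0,0,0],
  [-0.01,-0.32,0,0,0,0],
  [-0.02,-0.36,0,0,0,0],
  [-0.04,-0.4,0,0,0,0],
  [-0.06,-0.43,0,0,0,0],
])

```text
time: 3.95
tool_pos: [0.5907, 0.0612, 0.1877]
tcp_rot: [0.002, 0.605, 0.796, 0.001]
force: [7.1, -2.4, 2.4]
gripper_width: 0.0
```

```bash
python3 - <<'E'
from h import *
st()
c=np.array([.662,-.003]);off=.024
for th in range(154,190,4):
    t=np.deg2rad(th);P=c+.095*np.array([np.cos(t),np.sin(t)])+off*np.array([np.sin(t),-np.cos(t)])
    print(th,np.round(P,3),to([*P,.187])[:3])
E
```

```text
t 3.95 p [0.5907 0.0612 0.1877] yawy 15.54 F [ 7.07 -2.43  2.45] w 0.0 q [ 0.29  0.56 -0.71  1.65  0.41  1.08 -0.27]
154 [0.587 0.06 ] [ 0.    -0.015  0.003]
158 [0.583 0.055] [-0.016 -0.037  0.003]
162 [0.579 0.049] [-0.034 -0.058  0.003]
166 [0.576 0.043] [-0.053 -0.077  0.003]
170 [0.573 0.037] [-0.073 -0.095  0.003]
174 [0.57  0.031] [-0.095 -0.112  0.002]
178 [0.568 0.024] [-0.118 -0.127  0.002]
182 [0.566 0.018] [-0.141 -0.141  0.002]
186 [0.565 0.011] [-0.166 -0.153  0.002]
```

```bash
python3 snap.py scene s2; python3 snap.py side d2; python3 - <<'E'
import cv2,numpy as np
s=cv2.imread('pics/s2.png');d=cv2.imread('pics/d2.png')
a=cv2.resize(s[170:270,250:350],None,fx=4,fy=4,interpolation=cv2.INTER_CUBIC)
b=cv2.resize(d[140:240,220:320],None,fx=4,fy=4,interpolation=cv2.INTER_CUBIC)
cv2.imwrite('pics/c3.png',np.hstack([a,b]))
E
```

```text
t 4.0 p [0.5895 0.0599 0.1874] yawy 15.48 F [ 1.25 -1.24  1.71] w -0.002 q [ 0.29  0.56 -0.71  1.65  0.41  1.08 -0.26]
t 4.05 p [0.5894 0.0607 0.1872] yawy 15.5 F [ 1.96 -1.56  1.08] w -0.0 q [ 0.29  0.56 -0.71  1.65  0.41  1.08 -0.27]
```

View pics/c3.png

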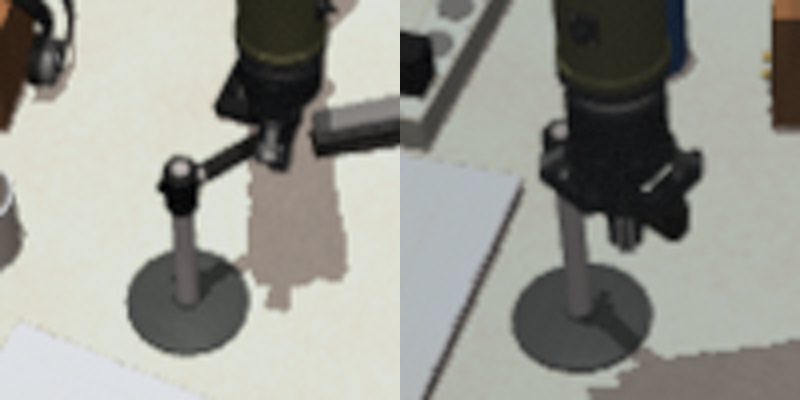

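Request:
carry_out([
  [-0.01,-0.03,0,0,0,0],
  [-0.03,-0.06,0,0,0,0],
  [-0.05,-0.08,0,0,0,0],
  [-0.07,-0.1,0,0,0,0],
  [-0.09,-0.11,0,0,0,0],
  [-0.12,-0.13,0,0,0,0],
  [-0.12,-0.13,0,0,0,0],
])

```text
time: 4.75
tool_pos: [0.5736, 0.0294, 0.1905]
tcp_rot: [0.004, 0.604, 0.797, 0.009]
force: [17.3, 7.5, 15.7]
gripper_width: 0.003
```

```bash
python3 - <<'E'
from h import *
st()
c=np.array([.662,-.003]);off=.024
for th in range(170,198,4):
    t=np.deg2rad(th);P=c+.095*np.array([np.cos(t),np.sin(t)])+off*np.array([np.sin(t),-np.cos(t)])
    print(th,np.round(P,3),to([*P,.187])[:3])
E
```

```text
t 4.75 p [0.5736 0.0294 0.1905] yawy 15.73 F [17.29  7.5  15.73] w 0.003 q [ 0.37  0.53 -0.73  1.71  0.39  1.04 -0.21]
170 [0.573 0.037] [0.031 0.004 0.014]
174 [0.57  0.031] [ 0.009 -0.012  0.014]
178 [0.568 0.024] [-0.014 -0.028  0.014]
182 [0.566 0.018] [-0.037 -0.041  0.013]
186 [0.565 0.011] [-0.062 -0.053  0.013]
190 [0.564 0.004] [-0.087 -0.063  0.013]
194 [ 0.564 -0.003] [-0.113 -0.072  0.012]
```

```bash
python3 snap.py scene s3; python3 snap.py wrist w3; python3 - <<'E'
import cv2,numpy as np
s=cv2.imread('pics/s3.png')
a=cv2.resize(s[170:270,250:350],None,fx=4,fy=4,interpolation=cv2.INTER_CUBIC)
b=cv2.imread('pics/w3.png')
b=cv2.resize(b[0:400,200:600],(400,400))
cv2.imwrite('pics/c4.png',np.hstack([a,b]))
E
```

```text
t 4.8 p [0.5736 0.0296 0.1907] yawy 15.75 F [19.61  7.63 12.08] w 0.001 q [ 0.37  0.53 -0.73  1.71  0.39  1.04 -0.21]
t 4.85 p [0.5736 0.0297 0.1907] yawy 15.75 F [19.4   8.27 12.53] w -0.004 q [ 0.37  0.53 -0.73  1.71  0.39  1.04 -0.21]
```

View pics/c4.png

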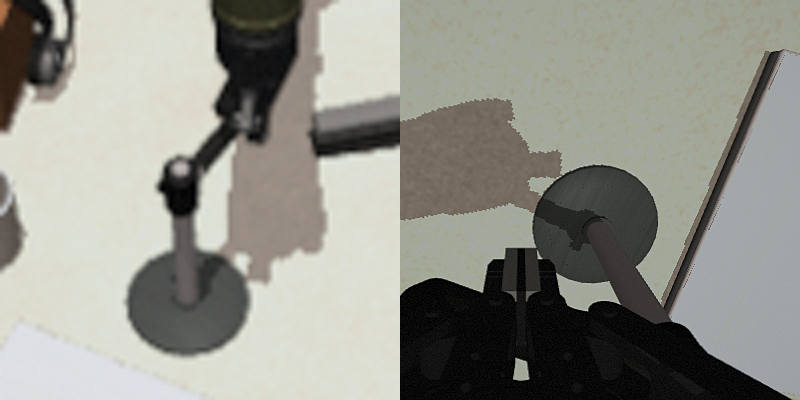

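Request:
carry_out([
  [0.05,0.01,0,0,0,0],
  [0.12,0.02,0,0,0,0],
  [0.2,0,0,0,0,0],
  [0.2,-0.1,-0.2,0,0,0],
  [0.1,-0.1,-0.4,0,0,0],
  [-0.05,-0.1,-0.6,0,0,0],
  [-0.25,-0.1,-0.75,0,0,0],
  [-0.4,-0.1,-0.8,0,0,0],
  [-0.4,-0.1,-0.8,0,0,0],
])

```text
time: 5.75
tool_pos: [0.5693, -0.082, 0.3881]
tcp_rot: [0.001, 0.606, 0.795, -0.0]
force: [0.2, 0.7, -0.7]
gripper_width: -0.003
```

```bash
python3 snap.py wrist w4;python3 snap.py scene s4;
```

```text
t 5.8 p [ 0.5701 -0.0843  0.3883] yawy 15.22 F [ 1.43 -1.59  0.82] w -0.005 q [ 0.57  0.41 -0.76  1.33  0.28  1.51  0.1 ]
t 5.85 p [ 0.5694 -0.0815  0.3869] yawy 15.33 F [ 1.15 -0.11  0.22] w 0.001 q [ 0.56  0.41 -0.76  1.33  0.28  1.51  0.1 ]
```

View pics/w4.png

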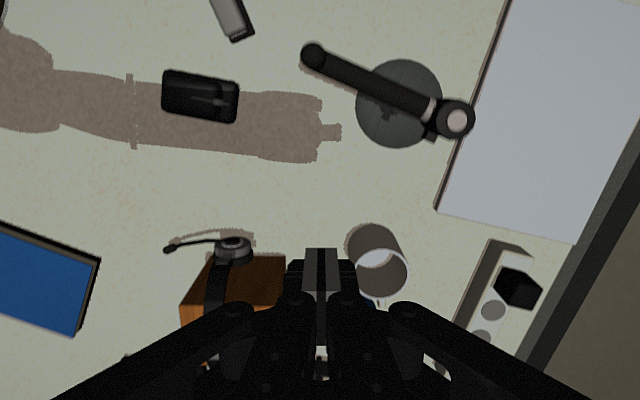

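View pics/s4.png

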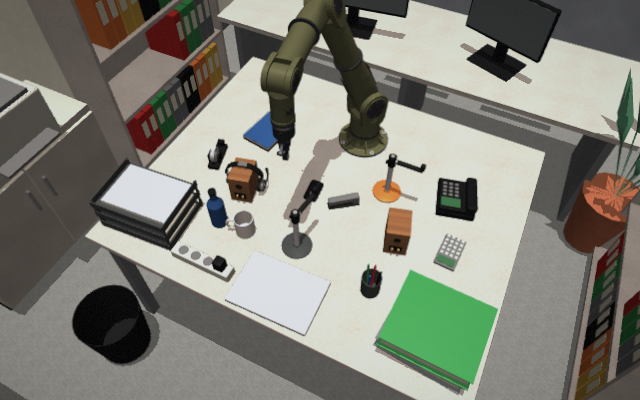

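```bash
python3 - <<'E'
from h import *
import pickle
np.set_printoptions(precision=4,suppress=True)
c=pickle.load(open('pics/w4.pkl','rb'))
h=plane('wrist',(457,120),.23,c);t=plane('wrist',(312,53),.243,c);print('hub',h,'tip',t,np.linalg.norm((t-h)[:2]),np.degrees(np.arctan2(*(t-h)[1::-1])))
s=cv2.imread('pics/w4.png'); cv2.imwrite('pics/w4c.png',cv2.resize(s[20:160,280:490],None,fx=3.5,fy=3.5,interpolation=cv2.INTER_CUBIC))
E
```

```text
hub [ 0.6652 -0.0048  0.23  ] tip [0.5382 0.012  0.243 ] 0.1281601999808184 172.42659761850445
```

View pics/w4c.png

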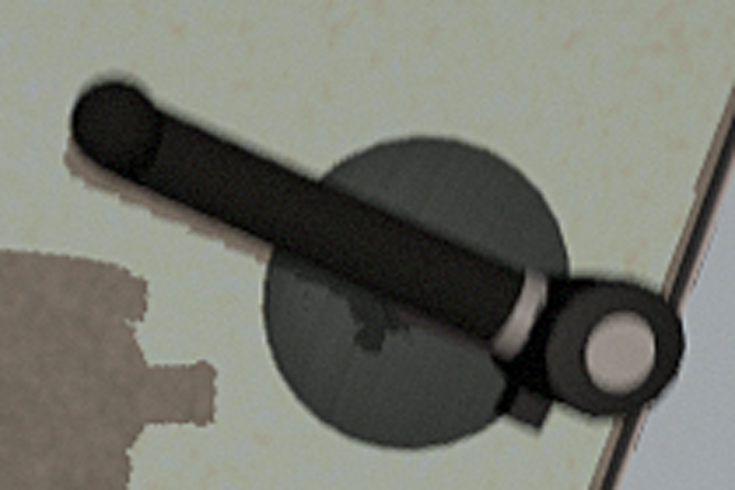

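```bash
python3 - <<'E'
from h import *
st()
for P in [(.601,.056,.37),(.601,.056,.187),(.5985,.036,.187),(.5975,.026,.187),(.5968,.02,.187)]: print(P,to(P))
E
```

```text
t 5.85 p [ 0.5694 -0.0815  0.3869] yawy 15.33 F [ 1.15 -0.11  0.22] w 0.001 q [ 0.56  0.41 -0.76  1.33  0.28  1.51  0.1 ]
(0.601, 0.056, 0.37) [0.497 0.267 0.068 0.    0.    0.   ]
(0.601, 0.056, 0.187) [0.497 0.267 0.8   0.    0.    0.   ]
(0.5985, 0.036, 0.187) [0.423 0.236 0.8   0.    0.    0.   ]
(0.5975, 0.026, 0.187) [0.385 0.222 0.8   0.    0.    0.   ]
(0.5968, 0.02, 0.187) [0.363 0.213 0.8   0.    0.    0.   ]
```

Request:
carry_out([
  [0.17,0.09,0,0,0,0],
  [0.34,0.18,0,0,0,0],
  [0.5,0.27,0.07,0,0,0],
  [0.5,0.27,0.2,0,0,0],
  [0.5,0.27,0.38,0,0,0],
  [0.5,0.27,0.56,0,0,0],
  [0.5,0.27,0.74,0,0,0],
  [0.5,0.27,0.8,0,0,0],
  [0.46,0.25,0.8,0,0,0],
  [0.42,0.24,0.8,0,0,0],
  [0.42,0.24,0.8,0,0,0],
])

```text
time: 6.95
tool_pos: [0.5992, 0.037, 0.1875]
tcp_rot: [0.001, 0.605, 0.796, 0.0]
force: [-0.3, -0.6, -0.1]
gripper_width: -0.002
```

```bash
python3 - <<'E'
from h import *
st()
for P in [(.5985,.036,.187),(.5975,.026,.187),(.5968,.02,.187)]: print(P,to(P))
E
```

```text
t 6.95 p [0.5992 0.037  0.1875] yawy 15.48 F [-0.31 -0.57 -0.06] w -0.002 q [ 0.33  0.58 -0.72  1.63  0.42  1.09 -0.23]
(0.5985, 0.036, 0.187) [-0.003 -0.004  0.002  0.     0.     0.   ]
(0.5975, 0.026, 0.187) [-0.041 -0.018  0.002  0.     0.     0.   ]
(0.5968, 0.02, 0.187) [-0.063 -0.027  0.002  0.     0.     0.   ]
```

Request:
carry_out([
  [-0.01,-0.01,0,0,0,0],
  [-0.02,-0.01,0,0,0,0],
  [-0.04,-0.02,0,0,0,0],
  [-0.05,-0.02,0,0,0,0],
  [-0.06,-0.03,0,0,0,0],
  [-0.06,-0.03,0,0,0,0],
  [-0.06,-0.03,0,0,0,0],
])

```text
time: 7.65
tool_pos: [0.5963, 0.0264, 0.187]
tcp_rot: [-0.001, 0.603, 0.798, 0.003]
force: [2.3, 9.0, -0.6]
gripper_width: -0.001
```

```bash
python3 -c "
from h import *
st()"
```

```text
t 7.65 p [0.5963 0.0264 0.187 ] yawy 15.8 F [ 2.26  9.04 -0.59] w -0.001 q [ 0.36  0.57 -0.72  1.64  0.41  1.08 -0.2 ]
```

Request:
carry_out([
  [0.06,0.02,0,0,0,0],
  [0.12,0.03,0,0,0,0],
  [0.12,0.03,-0.2,0,0,0],
  [0.08,0,-0.4,0,0,0],
  [0,-0.1,-0.6,0,0,0],
  [-0.12,-0.2,-0.8,0,0,0],
  [-0.24,-0.25,-0.95,0,0,0],
  [-0.24,-0.25,-0.95,0,0,0],
  [-0.24,-0.25,-0.95,0,0,0],
], gripper=-1)

```text
time: 8.55
tool_pos: [0.5518, -0.0536, 0.4265]
tcp_rot: [0.002, 0.606, 0.796, 0.001]
force: [0.2, -0.1, 0.0]
gripper_width: 1.0
```

```bash
python3 snap.py wrist w5; python3 - <<'E'
import cv2
s=cv2.imread('pics/w5.png'); cv2.imwrite('pics/w5c.png',cv2.resize(s[0:280,200:520],None,fx=2.5,fy=2.1,interpolation=cv2.INTER_CUBIC))
E
```

```text
t 8.6 p [ 0.5514 -0.052   0.4246] yawy 15.55 F [ 0.72  0.44 -1.11] w 1.0 q [ 0.54  0.36 -0.78  1.3   0.25  1.58  0.07]
```

View pics/w5.png

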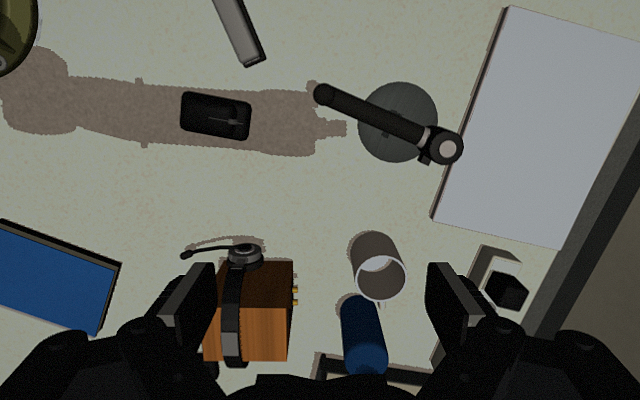

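```bash
python3 - <<'E'
from h import *
import pickle
np.set_printoptions(precision=4,suppress=True)
c=pickle.load(open('pics/w5.pkl','rb'))
s=cv2.imread('pics/w5.png'); cv2.imwrite('pics/w5c.png',cv2.resize(s[70:180,300:480],None,fx=4.4,fy=4.4,interpolation=cv2.INTER_CUBIC))
h=plane('wrist',(448,149),.23,c);t=plane('wrist',(324,94.5),.243,c);print('hub',h,'tip',t,np.linalg.norm((t-h)[:2]),np.degrees(np.arctan2(*(t-h)[1::-1])))
print(to([.504,-.30,.33],14.4))
E
```

```text
hub [ 0.665  -0.0037  0.23  ] tip [0.5383 0.0132 0.243 ] 0.12783815848356095 172.41029510714168
[-0.904 -0.449  0.379  0.001  0.001  0.013]
```

View pics/w5c.png

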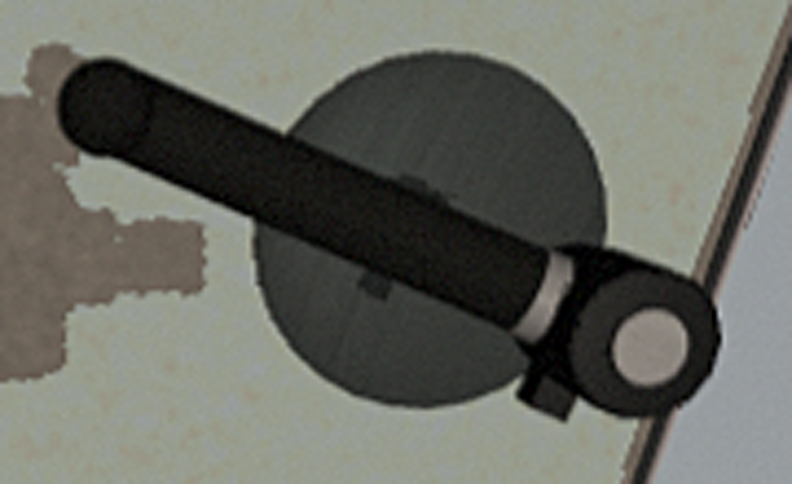

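Request:
carry_out([
  [-0.18,-0.09,0.08,0,0,0.005],
  [-0.36,-0.18,0.16,0,0,0.01],
  [-0.54,-0.27,0.24,0,0,0.013],
  [-0.72,-0.36,0.3,0,0,0.013],
  [-0.9,-0.45,0.38,0,0,0.013],
  [-0.98,-0.47,0.4,0,0,0.013],
  [-0.98,-0.47,0.4,0,0,0.013],
])

```text
time: 9.3
tool_pos: [0.5014, -0.3247, 0.3189]
tcp_rot: [-0.003, 0.615, 0.788, -0.002]
force: [-0.1, 0.0, -0.2]
gripper_width: 0.993
```

```bash
python3 snap.py wrist w6; python3 -c "
from h import *
print(to([.505,-.341,.25],14.4),to([.505,-.341,.150],14.4))"
```

```text
t 9.35 p [ 0.503  -0.3209  0.3203] yawy 14.29 F [ 0.58  0.26 -0.08] w 1.0 q [ 0.95  0.47 -0.7   1.41  0.3   1.38  0.49]
[-0.081 -0.011  0.281 -0.002 -0.003 -0.001] [-0.082 -0.009  0.681 -0.002 -0.003 -0.001]
```

View pics/w6.png

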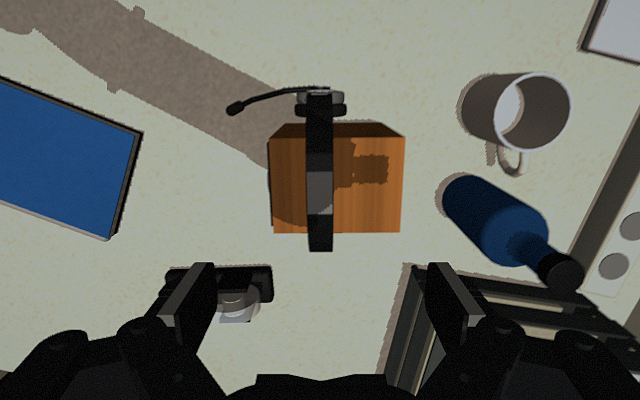

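```bash
python3 - <<'E'
from h import *
import pickle
c=pickle.load(open('pics/w6.pkl','rb'))
print(plane('wrist',(319.5,193),.163,c), proj('wrist',[.503,-.338,.163],c))
E
```

```text
[ 0.50363473 -0.33657992  0.163     ] [[318.38973201 194.35574002]]
```

Request:
carry_out([
  [-0.08,-0.01,0.1,0,0,0],
  [-0.08,-0.01,0.25,0,0,0],
  [-0.08,-0.01,0.4,0,0,0],
  [-0.08,-0.01,0.45,0,0,0],
  [-0.08,-0.01,0.45,0,0,0],
])

```text
time: 9.85
tool_pos: [0.5067, -0.3373, 0.2097]
tcp_rot: [-0.002, 0.611, 0.791, 0.0]
force: [1.6, 0.1, 0.2]
gripper_width: 0.998
```

```bash
python3 snap.py wrist w7; python3 snap.py side d7; python3 - <<'E'
from h import *
print(to([.505,-.341,.150],14.4))
d=cv2.imread('pics/d7.png'); cv2.imwrite('pics/d7c.png',cv2.resize(d[60:220,250:410],None,fx=3.7,fy=3.7,interpolation=cv2.INTER_CUBIC))
E
```

```text
t 9.9 p [ 0.5076 -0.338   0.2116] yawy 14.6 F [0.74 0.25 0.8 ] w 1.002 q [ 0.95  0.56 -0.67  1.57  0.37  1.15  0.46]
t 9.95 p [ 0.5082 -0.3385  0.2127] yawy 14.57 F [-0.23  0.42  0.73] w 1.0 q [ 0.95  0.56 -0.67  1.57  0.37  1.15  0.46]
[-0.006 -0.015  0.251  0.001  0.     0.002]
```

View pics/w7.png

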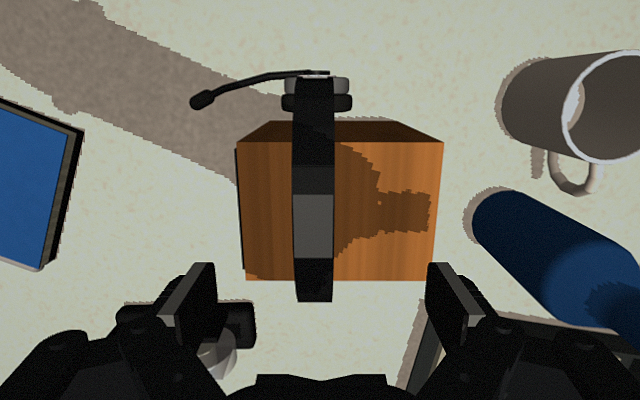

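View pics/d7c.png

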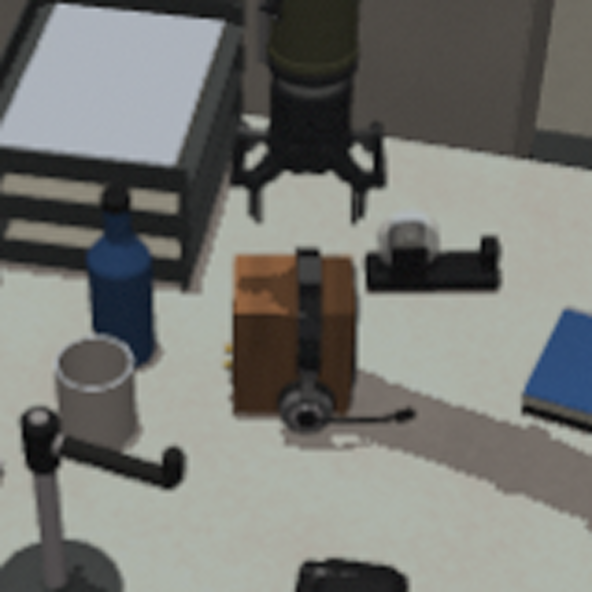

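```bash
python3 - <<'E'
from h import *
import pickle
c=pickle.load(open('pics/w7.pkl','rb'))
print(plane('wrist',(313.5,226.5),.163,c),plane('wrist',(294,195),.163,c),plane('wrist',(333,195),.163,c));st();print(to([.504,-.340,.150],14.4))
E
```

```text
[ 0.50370331 -0.33730767  0.163     ] [ 0.48882149 -0.32207546  0.163     ] [ 0.50945677 -0.31667793  0.163     ]
t 9.95 p [ 0.5082 -0.3385  0.2127] yawy 14.57 F [-0.23  0.42  0.73] w 1.0 q [ 0.95  0.56 -0.67  1.57  0.37  1.15  0.46]
[-0.001 -0.018  0.251  0.001  0.     0.002]
```

```bash
python3 - <<'E'
from h import *
import pickle
c=pickle.load(open('pics/w7.pkl','rb'));cs=pickle.load(open('pics/d7.pkl','rb'))
# grey segment near-edge (towards earcup) in wrist y=194.5, side crop
d=cv2.imread('pics/d7.png'); cv2.imwrite('pics/d7d.png',cv2.resize(d[120:180,310:350],None,fx=10,fy=10,interpolation=cv2.INTER_CUBIC))
print(proj('side',[[.5,-.338,.163],[.499,-.3185,.162],[.5,-.338,.143]],cs))
E
```

```text
[[334.32427397 132.42787843]
 [333.32099568 136.02677802]
 [334.13552599 136.62426614]]
```

View pics/d7d.png

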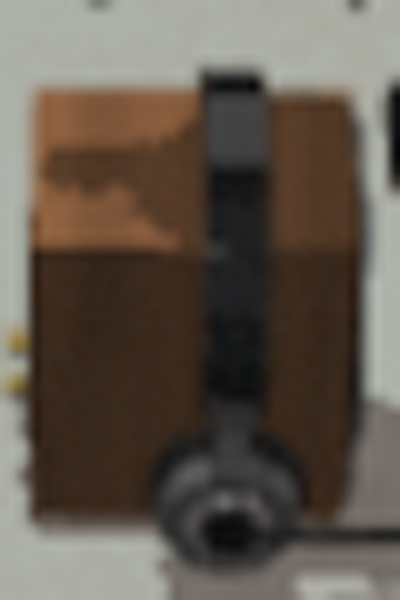

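Request:
carry_out([
  [0,-0.02,0.08,0,0,0],
  [0,-0.02,0.15,0,0,0],
  [0,-0.02,0.2,0,0,0],
  [0,-0.02,0.22,0,0,0],
  [0,-0.02,0.22,0,0,0],
  [0,-0.02,0.22,0,0,0],
])

```text
time: 10.55
tool_pos: [0.5027, -0.3409, 0.1573]
tcp_rot: [0.001, 0.612, 0.791, 0.0]
force: [-0.3, 0.3, 0.3]
gripper_width: 1.001
```

```bash
python3 -c "
from h import *
st();print(to([.504,-.340,.150],14.4))"
```

```text
t 10.55 p [ 0.5027 -0.3409  0.1573] yawy 14.48 F [-0.28  0.32  0.32] w 1.001 q [ 0.95  0.6  -0.65  1.65  0.41  1.03  0.42]
[0.002 0.006 0.029 0.001 0.001 0.001]
```

Request:
carry_out([
  [0,0,0.015,0,0,0],
  [0,0,0.03,0,0,0],
  [0,0,0.03,0,0,0],
  [0,0,0.03,0,0,0],
])

```text
time: 10.95
tool_pos: [0.502, -0.3408, 0.1487]
tcp_rot: [-0.0, 0.612, 0.791, 0.0]
force: [-0.5, -0.6, 0.2]
gripper_width: 0.998
```

Request:
carry_out([
  [0,0,0,0,0,0],
  [0,0,0,0,0,0],
  [0,0,0,0,0,0],
  [0,0,0,0,0,0],
  [0,0,0,0,0,0],
  [0,0,0,0,0,0],
  [0,0,0,0,0,0],
  [0,0,0,0,0,0],
  [0,0,0,0,0,0],
  [0,0,0,0,0,0],
], gripper=1, squeeze=40)

```text
time: 11.95
tool_pos: [0.502, -0.3409, 0.1489]
tcp_rot: [0.0, 0.612, 0.791, -0.0]
force: [-1.6, 0.5, 4.2]
gripper_width: 0.26
```

```bash
python3 snap.py wrist w8; python3 snap.py side d8;  python3 - <<'E'
import cv2,numpy as np
d=cv2.imread('pics/d8.png'); a=cv2.resize(d[80:180,280:380],(400,400),interpolation=cv2.INTER_CUBIC)
b=cv2.imread('pics/w8.png')[0:400,120:520]; cv2.imwrite('pics/c8.png',np.hstack([a,b]))
E
```

```text
t 12.0 p [ 0.502  -0.3409  0.1489] yawy 14.47 F [-1.35  0.17  4.45] w 0.264 q [ 0.95  0.61 -0.64  1.66  0.42  1.01  0.42]
t 12.05 p [ 0.502  -0.3409  0.1489] yawy 14.47 F [-1.62 -0.68  4.23] w 0.264 q [ 0.95  0.61 -0.64  1.66  0.42  1.01  0.42]
```

View pics/c8.png

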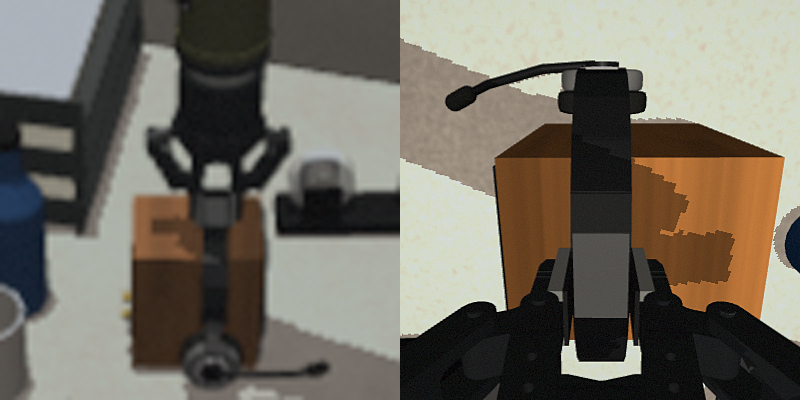

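Request:
carry_out([
  [0,0,-0.01,0,0,0],
  [0,0,-0.03,0,0,0],
  [0,0,-0.06,0,0,0],
  [0,0,-0.1,0,0,0],
  [0,0,-0.14,0,0,0],
  [0,0,-0.18,0,0,0],
  [0,0,-0.22,0,0,0],
  [0,0,-0.25,0,0,0],
  [0,0,-0.25,0,0,0],
  [0,0,-0.25,0,0,0],
], squeeze=60)

```text
time: 13.05
tool_pos: [0.5019, -0.3409, 0.2113]
tcp_rot: [-0.0, 0.612, 0.791, -0.0]
force: [0.3, 0.1, -1.3]
gripper_width: 0.255
```

```bash
python3 snap.py wrist w9; python3 snap.py scene s9;  python3 - <<'E'
import cv2,numpy as np
d=cv2.imread('pics/s9.png'); a=cv2.resize(d[110:210,200:300],(400,400),interpolation=cv2.INTER_CUBIC)
b=cv2.imread('pics/w9.png')[0:400,120:520]; cv2.imwrite('pics/c9.png',np.hstack([a,b]))
E
```

```text
t 13.1 p [ 0.5017 -0.3409  0.2109] yawy 14.46 F [ 0.43 -0.82 -2.67] w 0.256 q [ 0.96  0.55 -0.67  1.58  0.37  1.14  0.46]
t 13.15 p [ 0.5017 -0.3408  0.2108] yawy 14.47 F [ 0.78  0.09 -2.  ] w 0.261 q [ 0.96  0.55 -0.67  1.58  0.37  1.14  0.46]
```

View pics/c9.png

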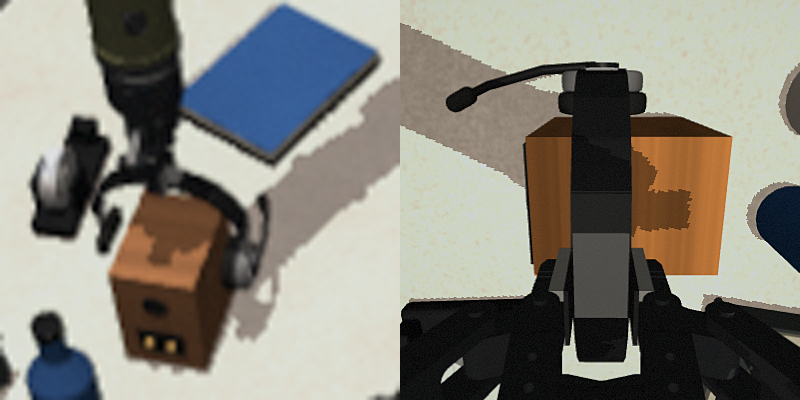

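Request:
carry_out([
  [0,0,-0.05,0,0,0],
  [0,0,-0.12,0,0,0],
  [0,0,-0.2,0,0,0],
  [0,0,-0.28,0,0,0],
  [0,0,-0.36,0,0,0],
  [0,0,-0.44,0,0,0],
  [0,0,-0.52,0,0,0],
  [0,0,-0.6,0,0,0],
  [0,0,-0.68,0,0,0],
  [0,0,-0.74,0,0,0],
  [0,0,-0.78,0,0,0],
  [0,0,-0.8,0,0,0],
  [0,0,-0.8,0,0,0],
])

```text
time: 14.45
tool_pos: [0.5022, -0.3408, 0.4117]
tcp_rot: [0.0, 0.612, 0.791, 0.0]
force: [1.0, 0.5, -1.9]
gripper_width: 0.258
```

```bash
python3 -c "
from h import *
st();print(to([.55,-.16,.41],5));print(to([.5927,-.0247,.41],-7.6))"
```

```text
t 14.45 p [ 0.5022 -0.3408  0.4117] yawy 14.48 F [ 1.    0.47 -1.88] w 0.258 q [ 0.95  0.45 -0.71  1.18  0.29  1.6   0.56]
[0.652 0.366 0.007 0.    0.    0.105]
[1.134 0.667 0.007 0.    0.    0.245]
```

Request:
carry_out([
  [0.03,0.02,0,0,0,0.01],
  [0.09,0.05,0,0,0,0.02],
  [0.16,0.09,0,0,0,0.04],
  [0.24,0.13,0,0,0,0.05],
  [0.32,0.18,0,0,0,0.07],
  [0.4,0.22,0,0,0,0.09],
  [0.48,0.27,0,0,0,0.1],
  [0.56,0.31,0,0,0,0.12],
  [0.62,0.35,0,0,0,0.13],
  [0.67,0.38,0,0,0,0.14],
  [0.7,0.4,0,0,0,0.15],
  [0.7,0.4,0,0,0,0.15],
  [0.7,0.4,0,0,0,0.15],
])

```text
time: 15.75
tool_pos: [0.5549, -0.1463, 0.4108]
tcp_rot: [-0.0, 0.701, 0.713, -0.0]
force: [0.4, 0.4, -1.7]
gripper_width: 0.259
```

```bash
python3 -c "
from h import *
st();print(to([.5927,-.0247,.41],-7.6))"
```

```text
t 15.75 p [ 0.5549 -0.1463  0.4108] yawy 1.0 F [ 0.42  0.43 -1.67] w 0.259 q [ 0.64  0.39 -0.69  1.28  0.24  1.56 -0.  ]
[ 0.484  0.16   0.003 -0.001  0.     0.096]
```

Request:
carry_out([
  [0.02,0.01,0,0,0,0.01],
  [0.07,0.02,0,0,0,0.02],
  [0.14,0.05,0,0,0,0.03],
  [0.22,0.07,0,0,0,0.05],
  [0.3,0.1,0,0,0,0.06],
  [0.37,0.12,0,0,0,0.08],
  [0.43,0.14,0,0,0,0.09],
  [0.47,0.16,0,0,0,0.095],
  [0.484,0.16,0,0,0,0.096],
  [0.484,0.16,0,0,0,0.096],
  [0.484,0.16,0,0,0,0.096],
])

```text
time: 16.85
tool_pos: [0.593, -0.0258, 0.4112]
tcp_rot: [0.0, 0.753, 0.658, -0.0]
force: [0.2, 0.4, -2.2]
gripper_width: 0.258
```

```bash
python3 snap.py wrist w10; python3 snap.py scene s10; python3 snap.py side d10; python3 - <<'E'
from h import *
print(to([.5927,-.0247,.41],-7.6))
d=cv2.imread('pics/s10.png'); a=cv2.resize(d[140:280,220:360],(400,400),interpolation=cv2.INTER_CUBIC)
d=cv2.imread('pics/d10.png'); b=cv2.resize(d[80:240,200:360],(400,400),interpolation=cv2.INTER_CUBIC)
cv2.imwrite('pics/c10.png',np.hstack([a,b]))
E
```

```text
t 16.9 p [ 0.593  -0.0259  0.4113] yawy -7.75 F [-0.29  0.   -1.14] w 0.265 q [ 0.39  0.42 -0.67  1.22  0.26  1.58 -0.37]
t 16.95 p [ 0.593  -0.0259  0.4113] yawy -7.75 F [ 1.29  0.06 -1.58] w 0.257 q [ 0.39  0.42 -0.67  1.22  0.26  1.58 -0.37]
t 17.0 p [ 0.593  -0.0257  0.4113] yawy -7.75 F [-0.02  0.49 -1.7 ] w 0.264 q [ 0.39  0.42 -0.67  1.22  0.26  1.58 -0.37]
[ 0.004 -0.002  0.005 -0.     0.    -0.002]
```

View pics/c10.png

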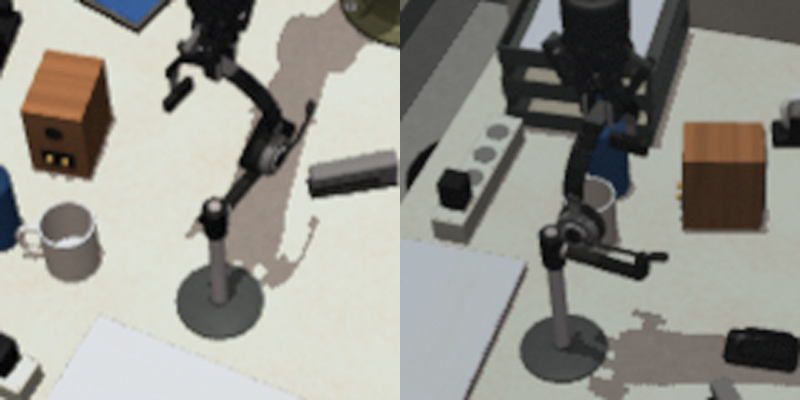

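View pics/w10.png

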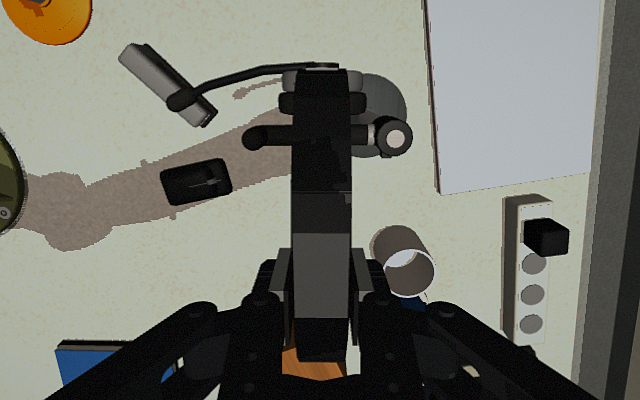

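```bash
python3 - <<'E'
from h import *
import pickle
np.set_printoptions(precision=4,suppress=True)
c=pickle.load(open('pics/w10.pkl','rb'))
h=plane('wrist',(396.5,137.5),.23,c);t=plane('wrist',(254,136),.243,c)
d=(t-h)[:2];print(h,t,np.linalg.norm(d),np.degrees(np.arctan2(d[1],d[0])))
hp=np.r_[h[:2]+.068*d/np.linalg.norm(d),.215];o=ctrl.get_obs();print('hang',hp,'in tool',Rt(o).T@(hp-o['tool_pos']))
# crown (grey centre) in tool frame, top at TCP+~14mm
zc=o['tool_pos'][2]+.014
g=[plane('wrist',p,zc,c) for p in[(293,193),(350,193),(347,318),(293,318)]]
print('grey',Rt(o).T@(np.mean(g,0)-o['tool_pos']), [np.linalg.norm(g[0]-g[1]),np.linalg.norm(g[0]-g[3])])
for p in[(293,193),(293,318)]: print(Rt(o).T@(plane('wrist',p,zc,c)-o['tool_pos']))
E
```

```text
[ 0.6656 -0.0034  0.23  ] [0.5423 0.0165 0.243 ] 0.12490818726366852 170.8247266069561
hang [0.5984 0.0074 0.215 ] in tool [0.0336 0.0009 0.1963]
grey [ 0.0118  0.0012 -0.014 ] [np.float64(0.02104518119612604), np.float64(0.05416868426099586)]
[ 0.0389 -0.0091 -0.014 ]
[-0.0153 -0.0103 -0.014 ]
```

```bash
python3 - <<'E'
from h import *
import pickle
np.set_printoptions(precision=4,suppress=True)
c=pickle.load(open('pics/w10.pkl','rb'));o=ctrl.get_obs()
for dz in (.010,.014,.018):
  zc=o['tool_pos'][2]+dz
  g=[plane('wrist',p,zc,c) for p in[(293,233),(350.5,233),(347,318),(293,318)]]
  print('grey',Rt(o).T@(np.mean(g,0)-o['tool_pos']), [np.linalg.norm(g[0]-g[1]),np.linalg.norm(g[0]-g[3])])
E
```

```text
grey [ 0.0015  0.0012 -0.01  ] [np.float64(0.022692504578046523), np.float64(0.0393840634515315)]
grey [ 0.0038  0.0012 -0.014 ] [np.float64(0.02200012833081027), np.float64(0.0381824071971634)]
grey [ 0.0061  0.0012 -0.018 ] [np.float64(0.021307752083574015), np.float64(0.0369807509427953)]
```

Request:
carry_out([
  [0.006,0,0.04,0,0,0],
  [0.006,0,0.1,0,0,0],
  [0.006,0,0.17,0,0,0],
  [0.006,0,0.24,0,0,0],
  [0.006,0,0.31,0,0,0],
  [0.006,0,0.38,0,0,0],
  [0.006,0,0.45,0,0,0],
  [0.006,0,0.52,0,0,0],
  [0.006,0,0.58,0,0,0],
  [0.006,0,0.63,0,0,0],
  [0.006,0,0.67,0,0,0],
  [0.006,0,0.7,0,0,0],
  [0.006,0,0.72,0,0,0],
  [0.006,0,0.72,0,0,0],
  [0.006,0,0.72,0,0,0],
])

```text
time: 18.5
tool_pos: [0.5935, -0.0232, 0.2317]
tcp_rot: [0.0, 0.753, 0.658, 0.0]
force: [0.6, -0.0, -1.3]
gripper_width: 0.263
```

```bash
python3 snap.py wrist w11; python3 snap.py scene s11; python3 snap.py side d11; python3 - <<'E'
from h import *
d=cv2.imread('pics/s11.png'); a=cv2.resize(d[170:270,250:350],(400,400),interpolation=cv2.INTER_CUBIC)
d=cv2.imread('pics/d11.png'); b=cv2.resize(d[140:240,220:320],(400,400),interpolation=cv2.INTER_CUBIC)
cv2.imwrite('pics/c11.png',np.hstack([a,b]))
E
```

```text
t 18.55 p [ 0.5936 -0.0232  0.2318] yawy -7.67 F [ 0.42 -0.6  -1.57] w 0.262 q [ 0.4   0.51 -0.65  1.58  0.33  1.16 -0.45]
t 18.6 p [ 0.5936 -0.0232  0.2319] yawy -7.67 F [-0.7  -0.22 -0.57] w 0.262 q [ 0.4   0.51 -0.65  1.58  0.33  1.16 -0.45]
t 18.65 p [ 0.5936 -0.0232  0.2318] yawy -7.67 F [ 0.29  0.09 -2.45] w 0.261 q [ 0.4   0.51 -0.65  1.58  0.33  1.16 -0.45]
```

View pics/c11.png

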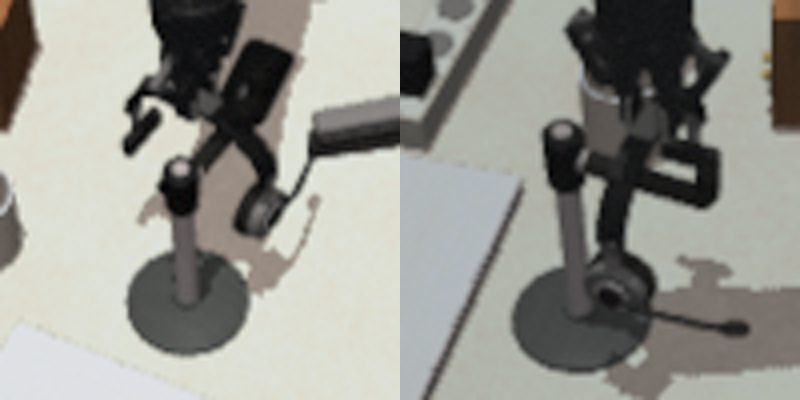

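View pics/w11.png

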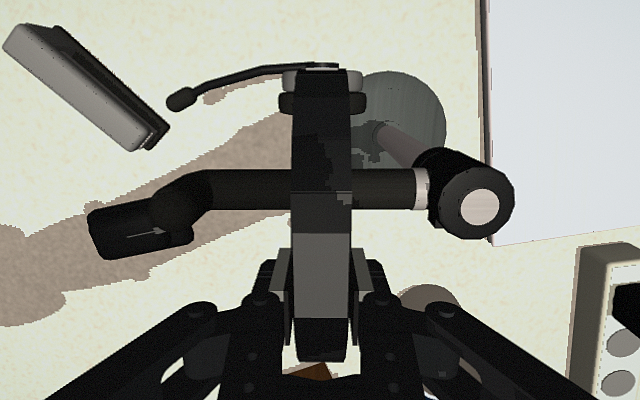

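```bash
python3 - <<'E'
from h import *
import pickle
np.set_printoptions(precision=4,suppress=True)
c=pickle.load(open('pics/w11.pkl','rb'));o=ctrl.get_obs();R=Rt(o)
T=lambda p:R.T@(p-o['tool_pos'])
for p in [(250,170),(250,210),(390,169.5),(390,209)]: print(p,T(plane('wrist',p,.205,c)))
print('hub',T(plane('wrist',(481,206),.23,c)),'tip',T(plane('wrist',(178,201),.243,c)))
zc=o['tool_pos'][2]+.014
print('grey',T(np.mean([plane('wrist',p,zc,c) for p in[(293,233),(350.5,233),(347,318),(293,318)]],0)))
E
```

```text
(250, 170) [ 0.0382 -0.0327  0.0268]
(250, 210) [ 0.018  -0.0339  0.0268]
(390, 169.5) [0.0384 0.0343 0.0269]
(390, 209) [0.0184 0.0354 0.0269]
hub [0.0285 0.0685 0.0019] tip [ 0.035  -0.0531 -0.0112]
grey [ 0.004   0.0012 -0.014 ]
```

Request:
carry_out([
  [-0.01,0,0.02,0,0,0],
  [-0.01,0,0.04,0,0,0],
  [-0.01,0,0.055,0,0,0],
  [-0.01,0,0.065,0,0,0],
  [-0.01,0,0.07,0,0,0],
  [-0.01,0,0.07,0,0,0],
  [-0.01,0,0.07,0,0,0],
  [-0.01,0,0.07,0,0,0],
])

```text
time: 19.45
tool_pos: [0.593, -0.0257, 0.214]
tcp_rot: [0.0, 0.753, 0.658, 0.0]
force: [0.1, -0.7, -1.8]
gripper_width: 0.259
```

Request:
carry_out([
  [0,0,0.004,0,0,0],
  [0,0,0.008,0,0,0],
  [0,0,0.012,0,0,0],
  [0,0,0.012,0,0,0],
  [0,0,0.012,0,0,0],
])

```text
time: 19.95
tool_pos: [0.5931, -0.0259, 0.2113]
tcp_rot: [0.0, 0.753, 0.658, 0.0]
force: [-0.8, -1.3, 5.3]
gripper_width: 0.256
```

```bash
python3 snap.py wrist w12; python3 snap.py scene s12; python3 snap.py side d12; python3 - <<'E'
from h import *
d=cv2.imread('pics/s12.png'); a=cv2.resize(d[170:270,250:350],(400,400),interpolation=cv2.INTER_CUBIC)
d=cv2.imread('pics/d12.png'); b=cv2.resize(d[140:240,220:320],(400,400),interpolation=cv2.INTER_CUBIC)
cv2.imwrite('pics/c12.png',np.hstack([a,b]))
E
```

```text
t 20.0 p [ 0.5931 -0.0259  0.2113] yawy -7.68 F [-1.53 -0.37  4.91] w 0.26 q [ 0.4   0.53 -0.64  1.61  0.34  1.11 -0.46]
t 20.05 p [ 0.5931 -0.0259  0.2112] yawy -7.68 F [-1.39 -1.87  5.58] w 0.264 q [ 0.4   0.53 -0.64  1.61  0.34  1.11 -0.46]
t 20.1 p [ 0.5931 -0.0259  0.2112] yawy -7.68 F [-2.08 -1.93  6.07] w 0.262 q [ 0.4   0.53 -0.64  1.61  0.34  1.11 -0.46]
```

View pics/c12.png

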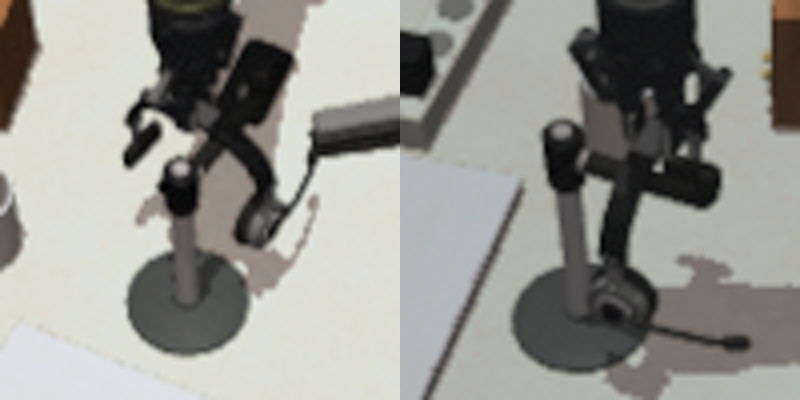

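View pics/w12.png

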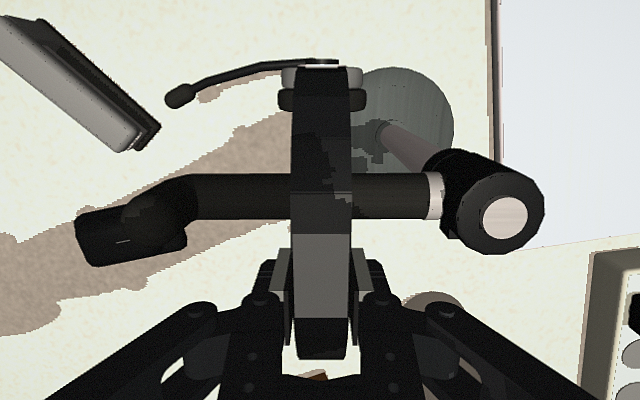

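Request:
carry_out([
  [0,0,-0.001,0,0,0],
  [0,0,-0.003,0,0,0],
  [0,0,-0.003,0,0,0],
  [0,0,-0.003,0,0,0],
], squeeze=40)

```text
time: 20.5
tool_pos: [0.593, -0.0258, 0.2115]
tcp_rot: [0.0, 0.753, 0.658, 0.0]
force: [-1.7, -0.9, 2.7]
gripper_width: 0.262
```

```bash
python3 -c "
from h import *
st();st()"
```

```text
t 20.5 p [ 0.593  -0.0258  0.2115] yawy -7.68 F [-1.66 -0.92  2.74] w 0.262 q [ 0.4   0.53 -0.64  1.61  0.34  1.12 -0.46]
t 20.5 p [ 0.593  -0.0258  0.2115] yawy -7.68 F [-1.66 -0.92  2.74] w 0.262 q [ 0.4   0.53 -0.64  1.61  0.34  1.12 -0.46]
```

Request:
carry_out([
  [0,0,-0.001,0,0,0],
  [0,0,-0.002,0,0,0],
  [0,0,-0.002,0,0,0],
  [0,0,-0.002,0,0,0],
], squeeze=20)

```text
time: 20.9
tool_pos: [0.5929, -0.0257, 0.2118]
tcp_rot: [-0.0, 0.753, 0.658, 0.0]
force: [0.6, -0.4, -0.5]
gripper_width: 0.258
```

Request:
carry_out([
  [0,0,0,0,0,0],
  [0,0,0,0,0,0],
  [0,0,0,0,0,0],
  [0,0,0,0,0,0],
], gripper=0.5)

```text
time: 21.3
tool_pos: [0.5929, -0.0256, 0.2119]
tcp_rot: [-0.0, 0.753, 0.658, -0.0]
force: [-0.5, 0.5, -1.5]
gripper_width: 0.26
```

Request:
carry_out([
  [0,0,0,0,0,0],
  [0,0,0,0,0,0],
  [0,0,0,0,0,0],
  [0,0,0,0,0,0],
], gripper=0.47)

```text
time: 21.7
tool_pos: [0.5928, -0.0258, 0.212]
tcp_rot: [-0.0, 0.753, 0.658, -0.0]
force: [0.2, 0.1, -1.5]
gripper_width: 0.269
```

Request:
carry_out([
  [0,0,0,0,0,0],
  [0,0,0,0,0,0],
  [0,0,0,0,0,0],
  [0,0,0,0,0,0],
], gripper=0.45)

```text
time: 22.1
tool_pos: [0.5929, -0.0258, 0.212]
tcp_rot: [-0.0, 0.753, 0.658, -0.0]
force: [-1.4, 0.3, -1.3]
gripper_width: 0.277
```

```bash
python3 snap.py wrist w13; python3 snap.py scene s13; python3 snap.py side d13; python3 - <<'E'
from h import *
d=cv2.imread('pics/s13.png'); a=cv2.resize(d[170:270,250:350],(400,400),interpolation=cv2.INTER_CUBIC)
b=cv2.imread('pics/w13.png')[:,120:520]
cv2.imwrite('pics/c13.png',np.hstack([a,b]))
E
```

```text
t 22.15 p [ 0.5929 -0.0258  0.212 ] yawy -7.67 F [ 0.2  -0.16 -1.49] w 0.28 q [ 0.4   0.52 -0.64  1.61  0.34  1.12 -0.46]
t 22.2 p [ 0.5929 -0.0258  0.212 ] yawy -7.67 F [-0.47 -0.34 -1.96] w 0.275 q [ 0.4   0.52 -0.64  1.61  0.34  1.12 -0.46]
t 22.25 p [ 0.5929 -0.0258  0.212 ] yawy -7.67 F [-0.11  0.22 -1.71] w 0.274 q [ 0.4   0.52 -0.64  1.61  0.34  1.12 -0.46]
```

View pics/c13.png

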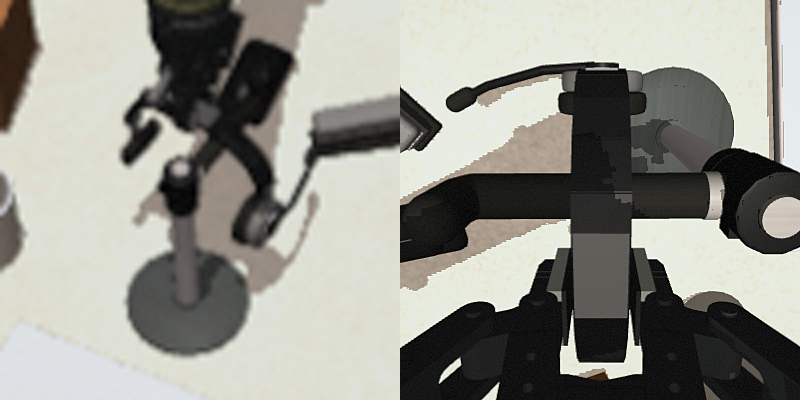

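Request:
carry_out([
  [0,0,0.002,0,0,0],
  [0,0,0.004,0,0,0],
  [0,0,0.004,0,0,0],
  [0,0,0.004,0,0,0],
])

```text
time: 22.65
tool_pos: [0.593, -0.0258, 0.2113]
tcp_rot: [0.0, 0.753, 0.658, 0.0]
force: [-1.0, 0.2, 1.9]
gripper_width: 0.272
```

```bash
python3 - <<'E'
from h import *
st()
a=cv2.imread('pics/w12.png')[220:370,220:420];b=cv2.imread('pics/w13.png')[220:370,220:420]
cv2.imwrite('pics/c13b.png',cv2.resize(np.vstack([a,b]),None,fx=2,fy=2,interpolation=cv2.INTER_CUBIC))
E
```

```text
t 22.65 p [ 0.593  -0.0258  0.2113] yawy -7.67 F [-1.03  0.21  1.92] w 0.272 q [ 0.4   0.53 -0.64  1.61  0.34  1.12 -0.46]
```

View pics/c13b.png

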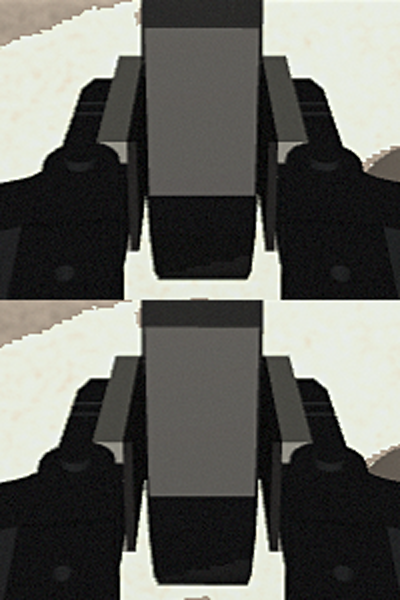

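Request:
carry_out([
  [0,0,-0.001,0,0,0],
  [0,0,-0.001,0,0,0],
  [0,0,-0.001,0,0,0],
])

```text
time: 22.95
tool_pos: [0.593, -0.0258, 0.2113]
tcp_rot: [0.0, 0.753, 0.658, 0.0]
force: [-0.5, -0.1, 3.1]
gripper_width: 0.278
```

Request:
carry_out([
  [0,0,0,0,0,0],
  [0,0,0,0,0,0],
  [0,0,0,0,0,0],
  [0,0,0,0,0,0],
], gripper=0.44)

```text
time: 23.35
tool_pos: [0.593, -0.0258, 0.2112]
tcp_rot: [-0.0, 0.753, 0.658, 0.0]
force: [0.0, 0.5, 1.2]
gripper_width: 0.277
```

Request:
carry_out([
  [0,0,0,0,0,0],
  [0,0,0,0,0,0],
  [0,0,0,0,0,0],
  [0,0,0,0,0,0],
], gripper=0.43)

```text
time: 23.75
tool_pos: [0.5929, -0.0257, 0.2112]
tcp_rot: [-0.0, 0.753, 0.658, -0.0]
force: [0.4, 0.5, 0.1]
gripper_width: 0.283
```

Request:
carry_out([
  [0,0,0,0,0,0],
  [0,0,0,0,0,0],
  [0,0,0,0,0,0],
  [0,0,0,0,0,0],
], gripper=0.42)

```text
time: 24.15
tool_pos: [0.593, -0.0258, 0.2113]
tcp_rot: [-0.0, 0.753, 0.658, 0.0]
force: [0.5, -0.4, -0.4]
gripper_width: 0.296
```

```bash
python3 snap.py wrist w14; python3 - <<'E'
from h import *
cv2.imwrite('pics/w14c.png',cv2.resize(cv2.imread('pics/w14.png')[40:370,200:440],None,fx=1.8,fy=1.8,interpolation=cv2.INTER_CUBIC))
E
```

```text
t 24.2 p [ 0.593  -0.0258  0.2113] yawy -7.67 F [ 0.66 -0.2   0.66] w 0.289 q [ 0.4   0.53 -0.64  1.61  0.34  1.12 -0.46]
```

View pics/w14c.png

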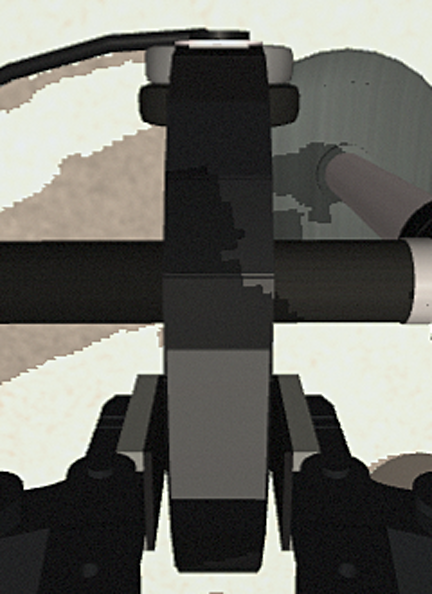

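Request:
carry_out([
  [0,0,0,0,0,0],
  [0,0,0,0,0,0],
  [0,0,0,0,0,0],
  [0,0,0,0,0,0],
  [0,0,0,0,0,0],
], gripper=0.36)

```text
time: 24.7
tool_pos: [0.5929, -0.0258, 0.2113]
tcp_rot: [0.0, 0.753, 0.658, 0.0]
force: [-0.2, 0.6, -0.8]
gripper_width: 0.322
```

Request:
carry_out([
  [0,0,0,0,0,0],
  [0,0,0,0,0,0],
  [0,0,0,0,0,0],
  [0,0,0,0,0,0],
  [0,0,0,0,0,0],
], gripper=0.1)

```text
time: 25.2
tool_pos: [0.5929, -0.0258, 0.2113]
tcp_rot: [-0.0, 0.753, 0.658, -0.0]
force: [-0.7, -0.7, -0.6]
gripper_width: 0.448
```

```bash
python3 snap.py wrist w15; python3 snap.py scene s15; python3 - <<'E'
from h import *
d=cv2.imread('pics/s15.png'); a=cv2.resize(d[170:270,250:350],(400,400),interpolation=cv2.INTER_CUBIC)
b=cv2.imread('pics/w15.png')[:,120:520]
cv2.imwrite('pics/c15.png',np.hstack([a,b]))
E
```

```text
t 25.25 p [ 0.593  -0.0258  0.2113] yawy -7.67 F [ 0.88  0.31 -1.16] w 0.451 q [ 0.4   0.53 -0.64  1.61  0.34  1.12 -0.46]
t 25.3 p [ 0.5929 -0.0257  0.2113] yawy -7.67 F [-0.01 -0.21  0.02] w 0.447 q [ 0.4   0.53 -0.64  1.61  0.34  1.12 -0.46]
```

View pics/c15.png

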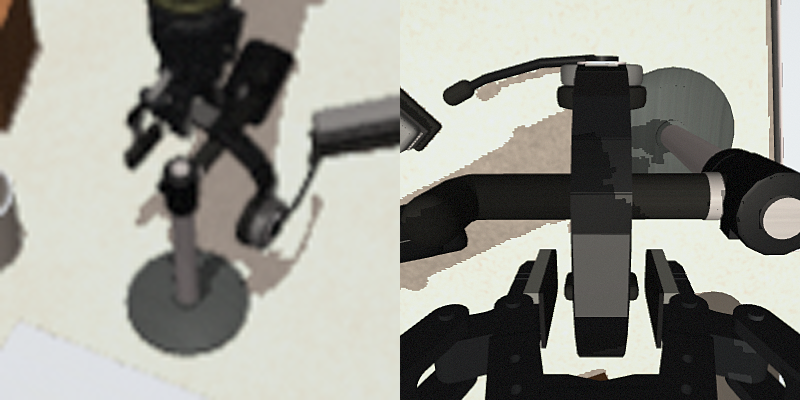

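Request:
carry_out([
  [0,0,-0.02,0,0,0],
  [0,0,-0.06,0,0,0],
  [0,0,-0.12,0,0,0],
  [0,0,-0.2,0,0,0],
  [0,0,-0.3,0,0,0],
  [0,0,-0.4,0,0,0],
  [-0.1,0,-0.5,0,0,0],
  [-0.3,0,-0.6,0,0,0],
  [-0.4,0,-0.6,0,0,0],
  [-0.4,0,-0.6,0,0,0],
  [-0.4,0,-0.6,0,0,0],
])

```text
time: 26.4
tool_pos: [0.5794, -0.1254, 0.362]
tcp_rot: [0.0, 0.753, 0.658, 0.0]
force: [-0.7, 0.4, 0.4]
gripper_width: 0.45
```

```bash
python3 snap.py wrist w16; python3 snap.py scene s16; python3 snap.py side d16; python3 - <<'E'
from h import *
d=cv2.imread('pics/s16.png'); a=cv2.resize(d[150:270,250:370],(400,400),interpolation=cv2.INTER_CUBIC)
d=cv2.imread('pics/d16.png'); b=cv2.resize(d[140:240,220:320],(400,400),interpolation=cv2.INTER_CUBIC)
cv2.imwrite('pics/c16.png',np.hstack([a,b]))
E
```

```text
t 26.45 p [ 0.5795 -0.1241  0.3618] yawy -7.64 F [ 0.37  0.12 -0.35] w 0.453 q [ 0.57  0.43 -0.66  1.34  0.26  1.46 -0.21]
t 26.5 p [ 0.5796 -0.1235  0.3616] yawy -7.58 F [ 0.01  0.7  -0.77] w 0.456 q [ 0.57  0.43 -0.66  1.34  0.26  1.46 -0.21]
t 26.55 p [ 0.5796 -0.1233  0.3615] yawy -7.54 F [-0.23 -0.43 -0.73] w 0.451 q [ 0.57  0.43 -0.66  1.34  0.26  1.46 -0.21]
```

View pics/c16.png

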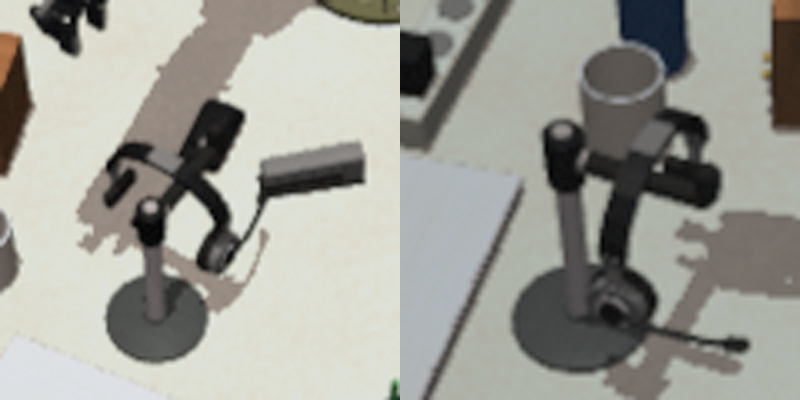

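View pics/w16.png

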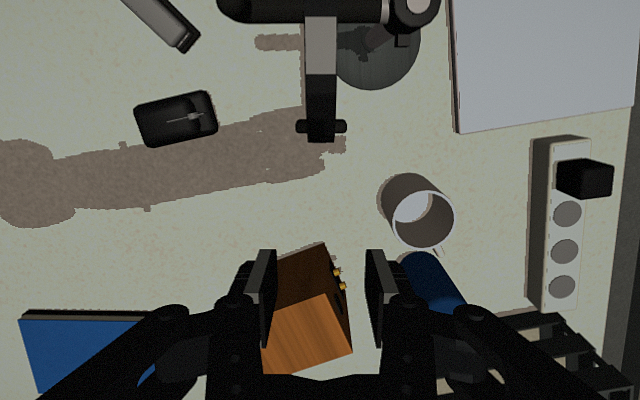

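Request:
carry_out([
  [0,0,0,0,0,0],
  [0,0,0,0,0,0],
  [0,0,0,0,0,0],
  [0,0,0,0,0,0],
  [0,0,0,0,0,0],
  [0,0,0,0,0,0],
  [0,0,0,0,0,0],
  [0,0,0,0,0,0],
  [0,0,0,0,0,0],
  [0,0,0,0,0,0],
  [0,0,0,0,0,0],
  [0,0,0,0,0,0],
])

```text
time: 27.75
tool_pos: [0.5796, -0.1249, 0.3613]
tcp_rot: [-0.0, 0.753, 0.658, 0.0]
force: [0.7, -0.4, -0.3]
gripper_width: 0.448
```

```bash
python3 snap.py scene s17; python3 snap.py side d17; python3 - <<'E'
from h import *
for a,b,x,y in [('s16','s17',(255,350),(180,260)),('d16','d17',(255,320),(160,235))]:
    A=cv2.GaussianBlur(cv2.imread(f'pics/{a}.png'),(5,5),0).astype(int);B=cv2.GaussianBlur(cv2.imread(f'pics/{b}.png'),(5,5),0).astype(int)
    D=abs(A-B).max(2)[y[0]:y[1],x[0]:x[1]];print(a,D.max(),(D>25).sum())
S=lambda u,v:(250+u*.3,150+v*.3);G=lambda u,v:(220+u/4,140+v/4)
print('crown top',two('scene',S(165,160),'side',G(655,130)))   # placeholder wide crop
print('cup outer',two('scene',S(218,252),'side',G(612-400,305)),'grey',two('scene',S(165,160),'side',G(652-400,132)))
print('hub/tip', plane('side',G(563-400,133),.23),plane('side',G(707-400,168),.243))
E
```

```text
t 27.8 p [ 0.5796 -0.1249  0.3613] yawy -7.67 F [-0.07 -0.86  0.48] w 0.45 q [ 0.57  0.43 -0.66  1.34  0.26  1.46 -0.21]
t 27.85 p [ 0.5796 -0.1249  0.3613] yawy -7.67 F [ 0.21  0.76 -0.52] w 0.45 q [ 0.57  0.43 -0.66  1.34  0.26  1.46 -0.21]
s16 10 0
d16 14 0
crown top (array([ 0.35694141, -0.18781671,  0.02230087]), np.float64(0.2272687233079735))
cup outer (array([0.60814131, 0.05472486, 0.10262686]), np.float64(0.00435923798891617)) grey (array([ 0.59525246, -0.02073183,  0.22750047]), np.float64(0.005507067888609115))
hub/tip [ 0.66151458 -0.001868    0.23      ] [0.53624831 0.01709123 0.243     ]
```

```bash
python3 -c "
from workcell import ctrl
print(ctrl.hand_in())"
```

```text
the job is handed in; nothing more can be done
None
```

The headset is hanging on the stand's arm, and the job was handed in at about 28 s of the 72 s allowed. No verdict was reported.

- **Arm swung out:** I pushed the dark-foot stand's arm round until it would not move further. A second push confirmed the stop, with 9 N of force and no motion.
    - The first push ran higher than I wanted, peaking at about 25 N at the wrist, partly sideways and upwards. That is below the 40 N limit.
- **Headset moved:** I pinched the band near the crown and lifted it, and it did not slip in the grip. I turned it 22° to line up with the bar and lowered it with the balance point about on the bar. The bar then took its weight while I still held it.
- **Release:** After I first loosened the grip, the force reading showed the fingers were carrying the weight again. I lowered it about 1 mm, so the bar took the weight, and finished opening in small steps.

**Last checks:**
- **Stillness:** two camera views over a second apart show no movement.
- **Hang:** the crown top is at about 0.2275 m, against 0.225 m expected, and the headset is roughly 3° off upright, between hub and tip.
- **Stand arm:** it was still pointing at about 171–172°, the stop position. The views disagree by 1–2° and about 2 mm.
- **Gripper:** it is well clear, with a force reading of about zero.
- **Other things on the desk:** I saw nothing out of place in the pictures but did not measure it.

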